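# Swap the model hull and the blank behind the finishing jars

### The job

The finished model hull lies in the tray behind the tin and the bottle, and the rough blank occupies the display stand. Set the tin and the bottle aside on the cork mat, then exchange the two hulls so that the model lies along the middle of the stand's bearers and the blank lies where the model was in the tray; when both hulls are in, put the tin and the bottle each back where it stood at the start. Keep everything upright, and leave it all released and at rest.

Things in the scene. Friction and masses are not known exactly. Their poses are not given: they have to be found in the camera images.
- tin: bare metal tin, an upright cylinder 60 mm in diameter over its rims and 90 mm tall, 0.2 to 0.45 kg; origin at the centre of its underside, z up. Stands at the start in one of the tray's two front places (see tray), which must be remembered: it has to return there, within about a centimetre.
- bottle: amber glass bottle with a paper band and a black cap, upright: body 58 mm in diameter, straight up to 82 mm, shoulder to 93 mm, cap 30 mm in diameter up to 108 mm; 0.2 to 0.42 kg. Origin at the centre of its underside, z up. Stands at the start in the other front place of the tray and has to return there, within about a centimetre.
- model: finished dark wooden model hull, pointed at both ends, with a small pale deckhouse: 140 mm long (y axis), 44 mm wide (x axis) over its middle 70 mm, deck 34 mm high, deckhouse (26 mm long, 22 wide) up to 47 mm; stands on a flat keel 26 mm wide, lowest 8 mm. 0.11 to 0.22 kg. Origin at the centre of its underside. Starts in the tray, 8 mm behind tin and bottle. Either end may point either way.
- blank: rough light-coloured wooden hull blank, a plain block 34 mm high and 44 mm wide (x axis), flat underneath, square at its -y end and pointed at its +y end, 140 mm long (y axis from -69 to +71 mm), 0.13 to 0.25 kg. Origin at the middle of its underside. Starts on the stand. Either end may point either way.
- tray: fixed plywood tray 190 (x) by 200 mm (y), rim 14 mm high, 6 thick, floor 6 mm above the bench; origin on the bench under its centre; -x side is the front. The hull's place is centred at x = +30 mm, y = 0, length along y (right to about 1 cm, 10 degrees). Front places for tin and bottle: x = -30, y = +35 and -35 mm; gaps are 8 to 10 mm, so grip those two across x, in the upper half, above the hull.
- stand: fixed dark wooden display stand 90 mm (x) by 180 mm (y), 20 mm high, with two flat pale bearers across it (64 mm along x, 14 mm wide, 10 mm high, at y = +42 and -42 mm): a hull rests on the bearers 30 mm above the bench. Origin on the bench under its centre. The hull belongs centred on it with its length along y (right to about 1 cm and 10 degrees).
- mat: fixed thin cork mat 230 mm (x) by 200 mm (y), top 3 mm above the bench, origin on the bench under its centre; the side area for tin and bottle, with room for a hull as well. A loose dark wooden sanding block (28 by 80 mm, 22 mm high) lies along its far edge at about x = +97 mm, y = 0; the rest is free.
There are look-alikes about, which are no part of the job. Leave any blue look-alike of the bottle alone.

How it is judged (in metres and radians):
On the way, in this order (a step that is already met when the one before it is completed fails the run):
1. tin and bottle both stand released on the cork mat (x of tin in the frame of mat between -0.115 and 0.115 m and y of tin in the frame of mat between -0.1 and 0.1 m and z of tin in the frame of mat between -0.003 and 0.009 m and angle between each of tin, bottle's own z axis and vertical below 0.12 rad and linear speed of each of tin, bottle below 0.02 m/s and contact force between each of tin, bottle and the fingers below 0.05 N and x of bottle in the frame of mat between -0.115 and 0.115 m and y of bottle in the frame of mat between -0.1 and 0.1 m and z of bottle in the frame of mat between -0.003 and 0.009 m), for 0.2 s.
2. the model lies on the stand and the blank in the tray, both released, while tin and bottle are still away from their places (x of model in the frame of stand between -0.012 and 0.012 m and y of model in the frame of stand between -0.015 and 0.015 m and z of model in the frame of stand between 0.024 and 0.036 m and angle between the y axis of model and the y axis of stand, either way round below 0.2 rad and angle between each of model, blank's own z axis and vertical below 0.12 rad and linear speed of each of model, blank below 0.02 m/s and contact force between each of model, blank and the fingers below 0.05 N and x of blank in the frame of tray between 0.018 and 0.042 m and y of blank in the frame of tray between -0.015 and 0.015 m and z of blank in the frame of tray between 0 and 0.012 m and angle between the y axis of blank and the y axis of tray, either way round below 0.2 rad and distance of each of tin, bottle from where it was at the start of the episode above 0.05 m), for 0.2 s.
At the end, for the whole second after the job is handed in: The model lies upright on the stand's bearers and the blank upright on the tray floor at the hull's place, each within 12 mm across, 15 mm along and 0.2 rad; tin and bottle stand upright in the tray, each within 14 mm of where it was at the start; all are released and at rest (x of model in the frame of stand between -0.012 and 0.012 m and y of model in the frame of stand between -0.015 and 0.015 m and z of model in the frame of stand between 0.024 and 0.036 m and angle between the y axis of model and the y axis of stand, either way round below 0.2 rad and angle between each of model, blank, tin, bottle's own z axis and vertical below 0.12 rad and linear speed of each of model, blank, tin, bottle below 0.02 m/s and contact force between each of model, blank, tin, bottle and the fingers below 0.05 N and x of blank in the frame of tray between 0.018 and 0.042 m and y of blank in the frame of tray between -0.015 and 0.015 m and z of blank in the frame of tray between 0 and 0.012 m and angle between the y axis of blank and the y axis of tray, either way round below 0.2 rad and distance of each of tin, bottle from where it was at the start of the episode below 0.014 m); the robot touches nothing.
It fails at once if the model is tipped over by more than 35 degrees (angle between model's own z axis and vertical above 0.6 rad).
It fails at once if the blank is tipped over by more than 35 degrees (angle between blank's own z axis and vertical above 0.6 rad).
It fails at once if the tin is tipped over by more than 35 degrees (angle between tin's own z axis and vertical above 0.6 rad).
It fails at once if the bottle is tipped over by more than 35 degrees (angle between bottle's own z axis and vertical above 0.6 rad).
It also fails if it takes over 149 s, if anything falls off the work surface, if the arm or the gripper's body presses on something with over 40 N, if the wrist force passes 120 N, or if a joint passes its speed limit or range.

### The arm

A 6-joint arm with a two-finger parallel gripper is mounted at the origin on the work surface. World frame = base frame: x ahead of the robot, y to its left, z up, the work surface at z = 0. Lengths are in mm, angles in rad, forces in N, time in s.
With the tool pointing down it reaches from about 300 to 1000 mm from the base axis. Payload 5.1 kg.
Tool frame: the origin (TCP) lies on the centre line of the jaws, within the pads' length; the fingertips stand 25 mm ahead of it and the grasp point (between the pads) lies 6 mm ahead of it; y points along the fingers, z is the direction in which the jaws open and shut, and the axes are right-handed (so a half turn about y gives the same grasp; the last joint's range is limited). The gripper opens to 95 mm and grips with 3 to 60 N. Pads are 20 mm wide; open, the fingers measure 119 mm over their backs; the gripper's body (75 mm by 180 mm) begins 59 mm behind the grasp point.
Start: joints at [-1.287, 0.124, 1.65, -0, 1.367, -0.083], TCP at [233.077, -606.762, 239.656] pointing down, gripper open.
Joint ranges: [-2.61, 2.61], [-1.02, 2.33], [0.03, 2.71], [-1.35, 4.49], [0.32, 2.68], [-2.91, 2.91]. Speed limits (rad/s): [2.57, 2.57, 3.14, 3.14, 3.14, 3.14].

### API

Orientations are given as a 3x3 rotation matrix whose columns are the frame's x, y, z axes.
In Python, from cell import * gives the robot as it stands.
- The arm moves only by the tool play_rows, never from a script. Its argument "moves" is a list of rows, each an object of numbers: "dx", "dy", "dz": the shift along the world's x, y, z in m; "wx", "wy", "wz": the turn, a rotation vector about the world's x, y, z in rad; "jaw": the gripper's target within -1 to 1 (shut at 1, half-way at 0, fully open at -1). A call has 1 to 20 rows; each row is the pose to reach, as a shift and turn from the pose measured when the call began; what a row does not reach only later rows make up. A row lasts 1/12 s, in which the tool goes at most 41.7 mm and 7.16 degrees, less where a joint would pass 70% of its speed; a pose out of reach is approached as far as the arm can. A call with a gripper value outside its range is refused whole. The fingers move at their own pace and stop on an object; the grip force is fixed at half the most. Time passes only in rows, so rows that repeat a pose let the fingers close. It gives the time, the measured TCP pose, the force and the opening at its end, in the units of the state.
- state(): the state, without advancing time (a new reading comes with each control period).
- capture(name): name is "side" or "top"; returns a dict with "pixels" (480x640x3 uint8, blue, green, red), "camera_matrix" (3x3 intrinsics, pixels), "rvec" (rotation vector, rad) and "tvec" (3), from world to camera coordinates, as OpenCV has them. Camera axes: x right, y down, z forward; pixel columns grow to the right and rows downward; lengths in mm; the calibration is good to about 2 mm. A picture is of the moment at which its call begins. There is no depth.
- finish_job(): hands the job in, once; it reports no verdict.
The state is a dict: "time": time; "joints": joint angles; "qd": joint speeds; "effort": joint torques, N m; "position": TCP position; "eef_rot": TCP orientation; "wrist_force": force on the tool from outside, world axes, zero at the start; "moment": the same for the moment, N m; "opening": finger opening in mm.
Only numpy, scipy, OpenCV 4.12 (cv2) and the standard library are available. Lean on these libraries where they do the work, as an engineer would, in place of code of your own. Each camera call takes 0.05 s, during which the arm holds its last target.

## Working session

There is one attempt and no reset: what is moved stays moved. The work goes in short steps, Python scripts to look and compute and a tool call to move; the robot and the scene stay as the last step left them, time stands still between calls to the robot, and variables do not carry over. Pictures are saved under pics/ and viewed, and the job is handed in when it is done.

Besides the shell and the picture viewer there is one more tool, called after ">>>" as name([rows], argument=value, ...), one row to a line, values as JSON. play_rows: Moves the arm, as the interface text tells. Its arguments: {"type":"object","properties":{"moves":{"type":"array","items":{"type":"object","properties":{"dx":{"type":"number"},"dy":{"type":"number"},"dz":{"type":"number"},"wx":{"type":"number"},"wy":{"type":"number"},"wz":{"type":"number"},"jaw":{"type":"number"}}}}},"required":["moves"]}

```bash
mkdir -p pics; ls
python3 - <<'E'
from cell import *
import cv2,numpy as np
s=state();print({k:np.round(v,3).tolist() for k,v in s.items()})
for n in("top","side"):
    c=capture(n);cv2.imwrite(f"pics/{n}0.png",c["pixels"]);print(n,c["camera_matrix"],c["rvec"],c["tvec"])
E
```

```text
pics
{'time': 0.0, 'joints': [-1.287, 0.125, 1.652, 0.0, 1.367, -0.083], 'qd': [-0.001, -0.0, -0.001, -0.0, -0.001, -0.0], 'effort': [-0.001, -41.761, -35.993, 0.077, 0.049, -0.0], 'position': [232.906, -606.208, 238.386], 'eef_rot': [[-0.933, -0.001, 0.359], [-0.359, 0.002, -0.933], [-0.0, -1.0, -0.002]], 'wrist_force': [0.617, 0.344, 0.556], 'moment': [0.01, -0.013, 0.004], 'opening': 95.11}
top [[566.5606853    0.         300.41967199]
 [  0.         566.5606853  241.1593731 ]
 [  0.           0.           1.        ]] [ 2.11739988 -2.17742587  0.11519932] [  15.78747787  529.59874442 1311.10281479]
side [[465.01184183   0.         312.38577983]
 [  0.         465.01184183 237.61011064]
 [  0.           0.           1.        ]] [ 0.74620498 -2.5207008   1.21140914] [442.63563    224.78230079 806.67895627]
```

View pics/top0.png

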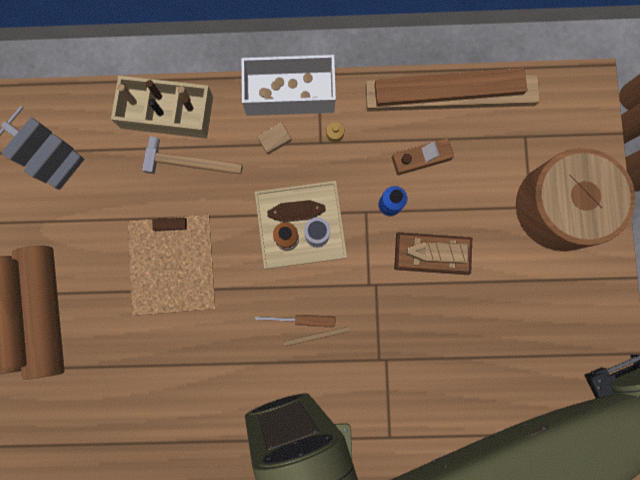

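View pics/side0.png

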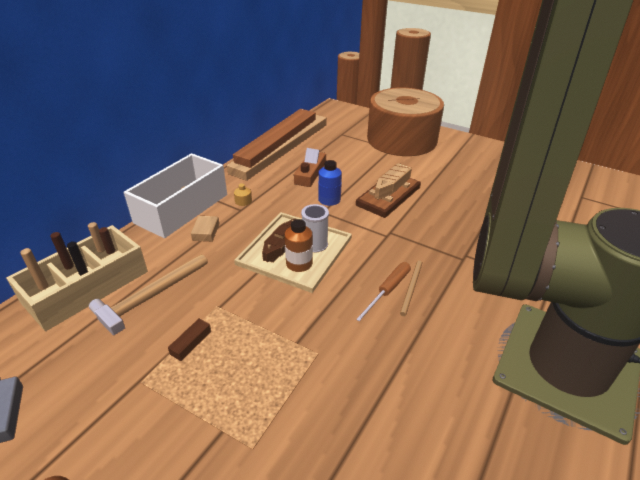

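The top view shows the tray around (300,225), holding the model (297,211), bottle (286,234) and tin (317,233). The stand with the blank is at (434,253), the mat at (172,265) and the blue look-alike at (393,200). Next I'll measure these.

```bash
cat > h.py <<'E'
import cv2,numpy as np
from cell import *
def ray(c,uv,z):
    R=cv2.Rodrigues(np.array(c["rvec"],float))[0];t=np.array(c["tvec"],float).ravel()
    p=cv2.undistortPoints(np.array(uv,float).reshape(-1,1,2),np.array(c["camera_matrix"]),None).reshape(-1,2)
    d=np.c_[p,np.ones(len(p))]@R; o=-R.T@t
    return o+d*((z-o[2])/d[:,2])[:,None]
def proj(c,P):
    return cv2.projectPoints(np.array(P,float).reshape(-1,1,3),np.array(c["rvec"],float),np.array(c["tvec"],float),np.array(c["camera_matrix"]),None)[0].reshape(-1,2)
def crop(c,x0,y0,x1,y1,f,name):
    cv2.imwrite(name,cv2.resize(c["pixels"][y0:y1,x0:x1],None,fx=f,fy=f,interpolation=cv2.INTER_CUBIC))
E
python3 - <<'E'
from h import *
c=capture("top")
crop(c,240,170,360,275,6,"pics/tray.png")
crop(c,380,175,490,285,5,"pics/stand.png")
crop(c,115,200,230,325,4,"pics/mat.png")
d=capture("side");crop(d,225,140,435,300,3.8,"pics/sidec.png")
print(ray(c,[[300,225],[434,253],[172,265]],10))
E
```

```text
[[ 572.30042742    1.34500963   10.        ]
 [ 494.84611447 -317.97834228   10.        ]
 [ 483.89942041  312.78750597   10.        ]]
```

View pics/tray.png

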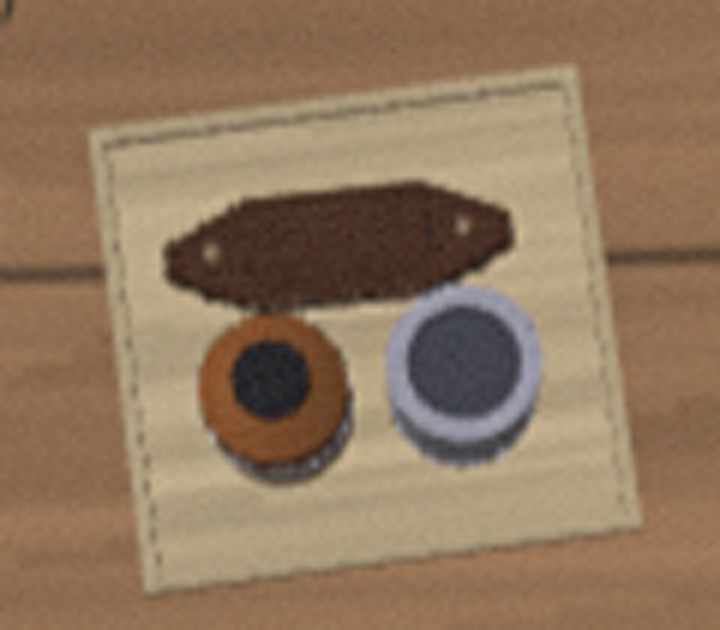

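View pics/stand.png

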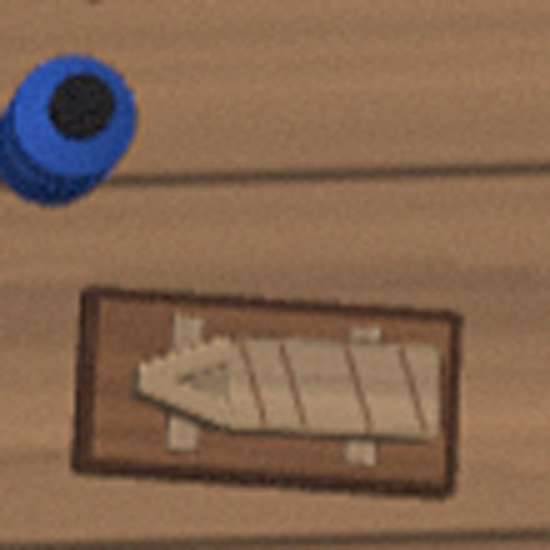

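View pics/mat.png

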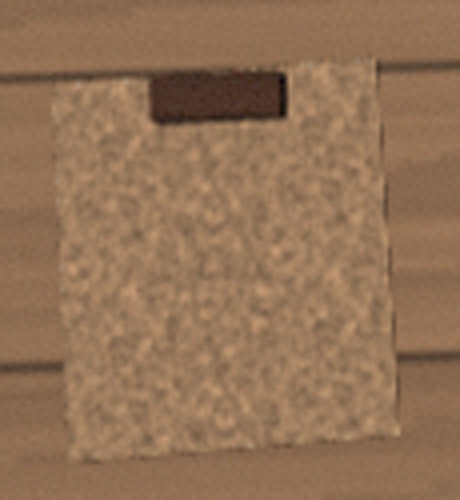

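View pics/sidec.png

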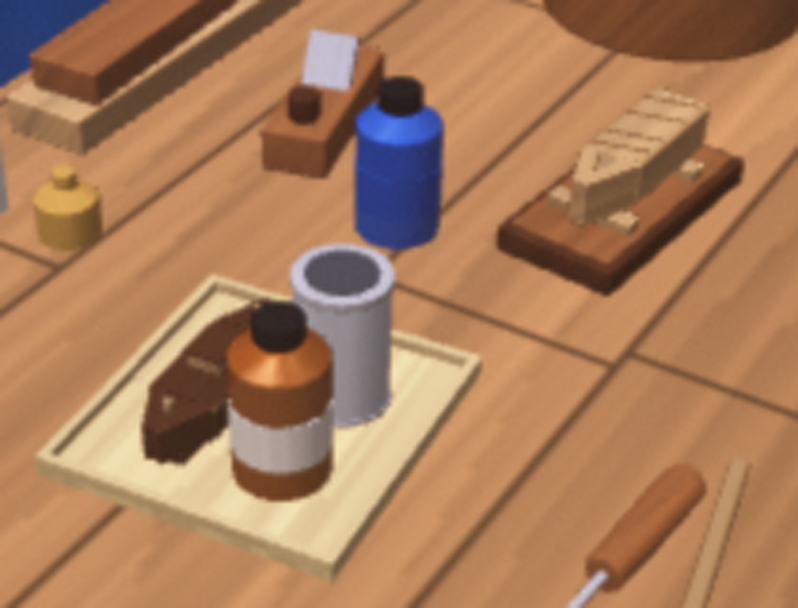

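```bash
cat > m1.py <<'E'
from h import *
c=capture("top")
def P(pts,x0,y0,f,z): 
    return ray(c,(np.array(pts,float)+.5)/f-.5+[x0,y0],z)[:,:2]
def box(n,q):
    q=q.astype(np.float32);ctr=q.mean(0);vx=(q[0]+q[1]-q[2]-q[3])/2;vy=(q[0]+q[3]-q[1]-q[2])/2
    print(n,ctr,"lx",np.hypot(*vx),"ly",np.hypot(*vy),"yaw from x:",np.degrees(np.arctan2(vx[1],vx[0])),"from y",np.degrees(np.arctan2(-vy[0],vy[1])))
box("tray",P([(90,132),(577,65),(640,526),(150,592)],240,170,6,14))
box("stand",P([(90,290),(458,315),(450,495),(78,468)],380,175,5,20))
box("bearers",P([(187,315),(368,325),(361,465),(183,450)],380,175,5,30))
box("mat",P([(53,88),(376,60),(398,435),(70,460)],115,200,4,3))
print("tin",P([(464,362)],240,170,6,90),"bottle",P([(271,380)],240,170,6,108))
print("model ends",P([(165,262),(513,228)],240,170,6,34))
print("blank tip,back corners",P([(137,382),(440,345),(437,438)],380,175,5,64))
im=c["pixels"];hsv=cv2.cvtColor(im,cv2.COLOR_BGR2HSV)
def blob(mask,roi):
    m=np.zeros_like(mask);x0,y0,x1,y1=roi;m[y0:y1,x0:x1]=mask[y0:y1,x0:x1]
    k=max(cv2.findContours(m,cv2.RETR_EXTERNAL,cv2.CHAIN_APPROX_NONE)[0],key=cv2.contourArea);return k
# tin: light rim, low sat
H,S,V=cv2.split(hsv)
k=blob(((S<60)&(V>120)).astype(np.uint8)*255,(300,212,335,250))
e=cv2.fitEllipse(k);print("tin rim ellipse",e,ray(c,[e[0]],90),cv2.minEnclosingCircle(k))
k=blob((V<60).astype(np.uint8)*255,(272,220,300,250))
print("cap",cv2.minEnclosingCircle(k),ray(c,[cv2.minEnclosingCircle(k)[0]],108))
k=blob((V<100).astype(np.uint8)*255,(262,195,330,222))
print("model mask",cv2.minAreaRect(k),ray(c,[cv2.minAreaRect(k)[0]],30))
E
python3 m1.py
```

```text
tray [574.00684     0.6424446] lx 189.39359 ly 198.59877 yaw from x: 5.9912815 from y 6.133816
stand [ 494.08304 -314.22733] lx 85.923386 ly 175.37027 yaw from x: -6.3665524 from y -5.7170467
bearers [ 494.4763 -314.9629] lx 65.45235 ly 84.45117 yaw from x: -5.4852138 from y -5.6790857
mat [486.27148 317.85056] lx 227.93742 ly 198.56203 yaw from x: 3.1089265 from y 3.03474
tin [[547.35883594 -38.22632134]] bottle [[540.06469823  34.39779016]]
model ends [[599.30455065  78.83564006]
 [608.82900666 -60.06701735]]
blank tip,back corners [[ 495.92281579 -244.5328184 ]
 [ 509.03240881 -384.42519391]
 [ 466.14576808 -380.33193065]]
tin rim ellipse ((316.6304016113281, 231.013916015625), (25.76187515258789, 29.54291534423828), 19.21428108215332) [[544.85538062 -37.49870988  90.        ]] ((315.6787109375, 231.6901092529297), 15.745744705200195)
cap ((284.75, 232.75), 6.373874664306641) [[540.44261256  34.3890214  108.        ]]
model mask ((295.981689453125, 210.83535766601562), (18.883792877197266, 56.76181411743164), 83.6598129272461) [[603.78855502   9.71781227  30.        ]]
```

Measured positions in mm:

| Item | Position | Yaw |
|---|---|---|
| Tray | (574, 0.6) | 6.1° |
| Bottle | (540.3, 34) | – |
| Tin | (547, -38) | – |
| Model | (604, 9) | ~4° |
| Stand | (494.4, -314.8) | -5.6° |
| Blank | (491.6, -315.4) | -3.4° |
| Mat | (486, 318) | 3° |

I'll go to the bottle first.

>>> play_rows([
  {"dx":0.307,"dy":0.64,"dz":-0.04,"wz":1.309,"jaw":-0.8},
  {"dx":0.307,"dy":0.64,"dz":-0.04,"wz":1.309,"jaw":-0.8},
  {"dx":0.307,"dy":0.64,"dz":-0.04,"wz":1.309,"jaw":-0.8},
  {"dx":0.307,"dy":0.64,"dz":-0.04,"wz":1.309,"jaw":-0.8},
  {"dx":0.307,"dy":0.64,"dz":-0.04,"wz":1.309,"jaw":-0.8},
  {"dx":0.307,"dy":0.64,"dz":-0.04,"wz":1.309,"jaw":-0.8},
  {"dx":0.307,"dy":0.64,"dz":-0.04,"wz":1.309,"jaw":-0.8},
  {"dx":0.307,"dy":0.64,"dz":-0.04,"wz":1.309,"jaw":-0.8},
  {"dx":0.307,"dy":0.64,"dz":-0.04,"wz":1.309,"jaw":-0.8},
  {"dx":0.307,"dy":0.64,"dz":-0.04,"wz":1.309,"jaw":-0.8},
  {"dx":0.307,"dy":0.64,"dz":-0.04,"wz":1.309,"jaw":-0.8},
  {"dx":0.307,"dy":0.64,"dz":-0.04,"wz":1.309,"jaw":-0.8},
  {"dx":0.307,"dy":0.64,"dz":-0.04,"wz":1.309,"jaw":-0.8},
  {"dx":0.307,"dy":0.64,"dz":-0.04,"wz":1.309,"jaw":-0.8},
  {"dx":0.307,"dy":0.64,"dz":-0.04,"wz":1.309,"jaw":-0.8},
  {"dx":0.307,"dy":0.64,"dz":-0.04,"wz":1.309,"jaw":-0.8},
  {"dx":0.307,"dy":0.64,"dz":-0.04,"wz":1.309,"jaw":-0.8},
  {"dx":0.307,"dy":0.64,"dz":-0.04,"wz":1.309,"jaw":-0.8},
  {"dx":0.307,"dy":0.64,"dz":-0.04,"wz":1.309,"jaw":-0.8},
  {"dx":0.307,"dy":0.64,"dz":-0.04,"wz":1.309,"jaw":-0.8},
])

```text
invalid input
```

>>> play_rows([
  {"dx":0.06,"dy":0.12,"dz":-0.01,"wx":0,"wy":0,"wz":0.24,"jaw":-0.8},
  {"dx":0.06,"dy":0.12,"dz":-0.01,"wx":0,"wy":0,"wz":0.24,"jaw":-0.8},
])

```text
time: 0.42
position: [269.7, -532.6, 232.6]
eef_rot: [[-0.82, -0.0, 0.572], [-0.572, 0.001, -0.82], [-0.0, -1.0, -0.001]]
wrist_force: [0.8, 0.8, -0.1]
opening: 87.4
```

>>> play_rows([
  {"dx":0.27,"dy":0.566,"dz":-0.034,"wx":0,"wy":0,"wz":1.067,"jaw":-0.8},
  {"dx":0.27,"dy":0.566,"dz":-0.034,"wx":0,"wy":0,"wz":1.067,"jaw":-0.8},
  {"dx":0.27,"dy":0.566,"dz":-0.034,"wx":0,"wy":0,"wz":1.067,"jaw":-0.8},
  {"dx":0.27,"dy":0.566,"dz":-0.034,"wx":0,"wy":0,"wz":1.067,"jaw":-0.8},
  {"dx":0.27,"dy":0.566,"dz":-0.034,"wx":0,"wy":0,"wz":1.067,"jaw":-0.8},
  {"dx":0.27,"dy":0.566,"dz":-0.034,"wx":0,"wy":0,"wz":1.067,"jaw":-0.8},
  {"dx":0.27,"dy":0.566,"dz":-0.034,"wx":0,"wy":0,"wz":1.067,"jaw":-0.8},
  {"dx":0.27,"dy":0.566,"dz":-0.034,"wx":0,"wy":0,"wz":1.067,"jaw":-0.8},
  {"dx":0.27,"dy":0.566,"dz":-0.034,"wx":0,"wy":0,"wz":1.067,"jaw":-0.8},
  {"dx":0.27,"dy":0.566,"dz":-0.034,"wx":0,"wy":0,"wz":1.067,"jaw":-0.8},
  {"dx":0.27,"dy":0.566,"dz":-0.034,"wx":0,"wy":0,"wz":1.067,"jaw":-0.8},
  {"dx":0.27,"dy":0.566,"dz":-0.034,"wx":0,"wy":0,"wz":1.067,"jaw":-0.8},
  {"dx":0.27,"dy":0.566,"dz":-0.034,"wx":0,"wy":0,"wz":1.067,"jaw":-0.8},
  {"dx":0.27,"dy":0.566,"dz":-0.034,"wx":0,"wy":0,"wz":1.067,"jaw":-0.8},
  {"dx":0.27,"dy":0.566,"dz":-0.034,"wx":0,"wy":0,"wz":1.067,"jaw":-0.8},
  {"dx":0.27,"dy":0.566,"dz":-0.034,"wx":0,"wy":0,"wz":1.067,"jaw":-0.8},
  {"dx":0.27,"dy":0.566,"dz":-0.034,"wx":0,"wy":0,"wz":1.067,"jaw":-0.8},
  {"dx":0.27,"dy":0.566,"dz":-0.034,"wx":0,"wy":0,"wz":1.067,"jaw":-0.8},
  {"dx":0.27,"dy":0.566,"dz":-0.034,"wx":0,"wy":0,"wz":1.067,"jaw":-0.8},
])

```text
time: 2.0
position: [539.3, 32.4, 198.5]
eef_rot: [[0.104, -0.002, 0.995], [-0.995, -0.0, 0.104], [0.0, -1.0, -0.002]]
wrist_force: [0.7, -0.1, 0.3]
opening: 85.4
```

>>> play_rows([
  {"dx":0.001,"dy":0.001,"dz":-0.04,"wx":0,"wy":0,"wz":0,"jaw":-0.8},
  {"dx":0.001,"dy":0.001,"dz":-0.08,"wx":0,"wy":0,"wz":0,"jaw":-0.8},
  {"dx":0.001,"dy":0.001,"dz":-0.105,"wx":0,"wy":0,"wz":0,"jaw":-0.8},
  {"dx":0.001,"dy":0.001,"dz":-0.122,"wx":0,"wy":0,"wz":0,"jaw":-0.8},
  {"dx":0.001,"dy":0.001,"dz":-0.122,"wx":0,"wy":0,"wz":0,"jaw":-0.8},
  {"dx":0.001,"dy":0.001,"dz":-0.122,"wx":0,"wy":0,"wz":0,"jaw":-0.8},
])

```text
time: 2.5
position: [539.4, 32.0, 76.0]
eef_rot: [[0.102, -0.004, 0.995], [-0.995, -0.0, 0.102], [-0.0, -1.0, -0.004]]
wrist_force: [0.9, 0.2, 0.2]
opening: 85.5
```

Run:
```python
from h import *
print(state()["position"])
c=capture("top");crop(c,240,170,360,275,6,"pics/t1.png")
d=capture("side");crop(d,225,140,435,300,3.8,"pics/s1.png")
```

```text
[539.43837462  32.02612469  75.98616436]
```

View pics/s1.png

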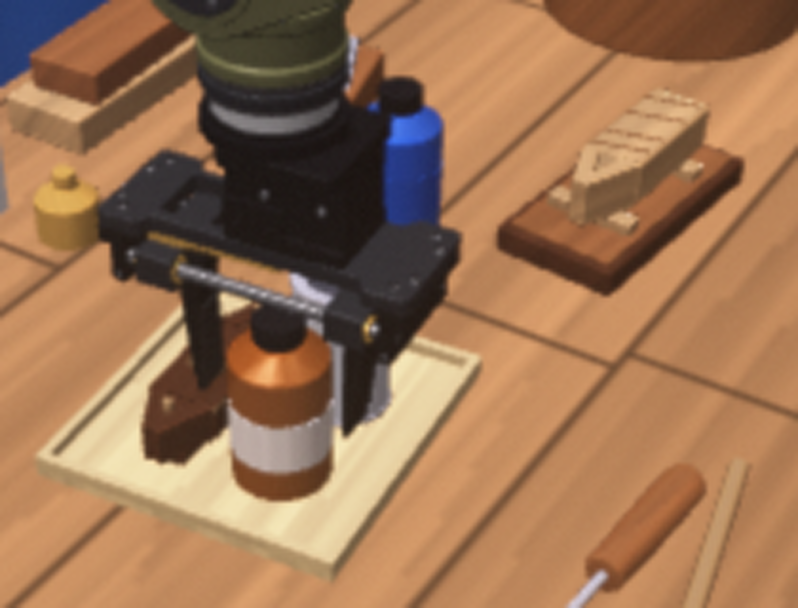

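Run:
```python
from h import *
d=capture("side");c=capture("top")
x=np.array([.995,.102]);T=np.array([539.4,32.])
for s in(-1,1):
    for w in (43,55): 
        p=T+s*w*x; print(s,w,(proj(d,[[*p,51]])-[225,140])*3.8)
# bottle from the side: project base centre, cap centre
for z in(6,108): print(z,(proj(d,[[540.3,34.,z+ (6 if z==108 else 0)]])-[225,140])*3.8)
```

```text
-1 43 [[352.23324783 426.88390849]]
-1 55 [[371.90613674 433.39584433]]
1 43 [[216.17727571 381.84793209]]
1 55 [[197.85413823 375.78277836]]
6 [[281.27299214 465.86981542]]
108 [[277.54504546 314.63969864]]
```

View pics/t1.png

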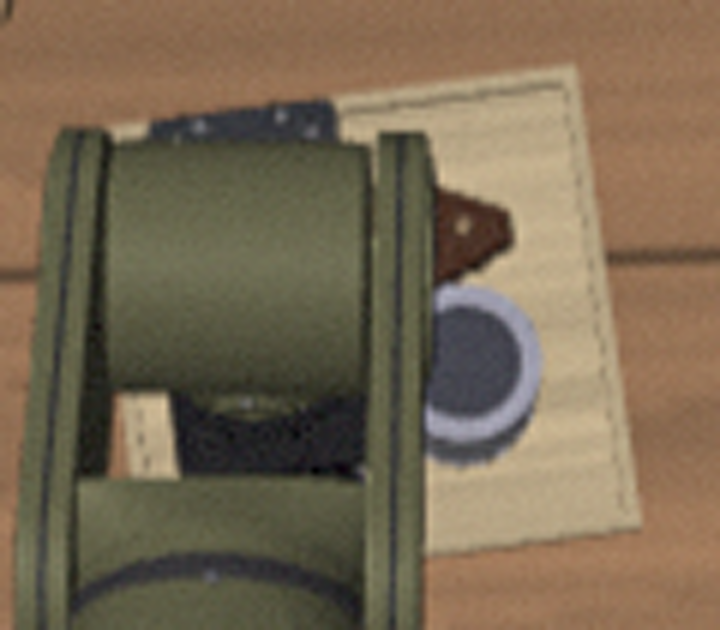

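>>> play_rows([
  {"dx":0,"dy":0,"dz":0,"wx":0,"wy":0,"wz":0,"jaw":1},
  {"dx":0,"dy":0,"dz":0,"wx":0,"wy":0,"wz":0,"jaw":1},
  {"dx":0,"dy":0,"dz":0,"wx":0,"wy":0,"wz":0,"jaw":1},
  {"dx":0,"dy":0,"dz":0,"wx":0,"wy":0,"wz":0,"jaw":1},
  {"dx":0,"dy":0,"dz":0,"wx":0,"wy":0,"wz":0,"jaw":1},
  {"dx":0,"dy":0,"dz":0,"wx":0,"wy":0,"wz":0,"jaw":1},
  {"dx":0,"dy":0,"dz":0,"wx":0,"wy":0,"wz":0,"jaw":1},
])

```text
time: 3.28
position: [541.6, 32.9, 79.0]
eef_rot: [[0.104, 0.002, 0.995], [-0.995, -0.0, 0.104], [0.001, -1.0, 0.002]]
wrist_force: [-2.5, -0.1, 2.9]
opening: 56.8
```

Run:
```python
from h import *
d=capture("side");crop(d,225,140,435,300,3.8,"pics/s2.png")
s=state();print(s["time"],s["position"],s["wrist_force"],s["opening"],s["moment"])
```

```text
3.3333 [541.58688467  32.90747322  78.94261925] [-1.81764795  0.37504737  3.57467239] 57.362562119026116 [-0.01940342  0.39471078 -0.02857749]
```

View pics/s2.png

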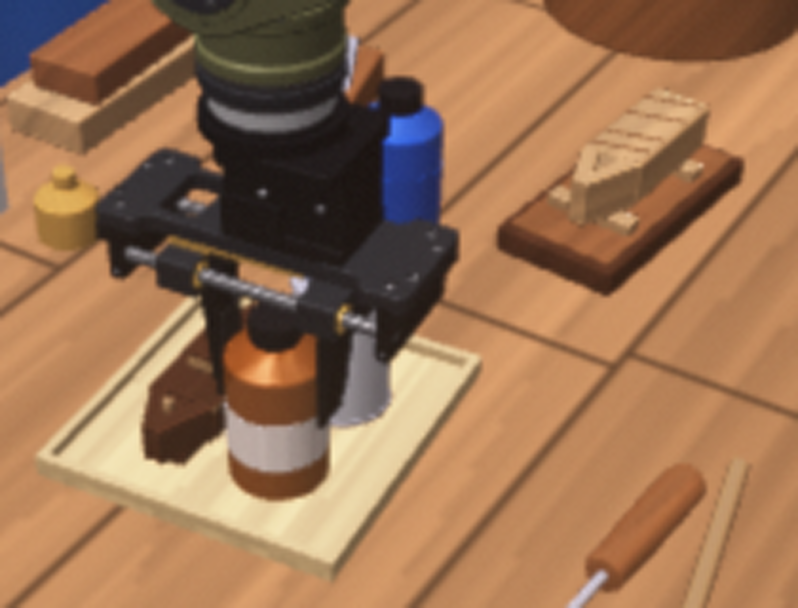

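>>> play_rows([
  {"dx":0,"dy":0,"dz":0.02,"wx":0,"wy":0,"wz":0,"jaw":1},
  {"dx":0,"dy":0,"dz":0.045,"wx":0,"wy":0,"wz":0,"jaw":1},
  {"dx":0,"dy":0,"dz":0.075,"wx":0,"wy":0,"wz":0,"jaw":1},
  {"dx":0,"dy":0,"dz":0.1,"wx":0,"wy":0,"wz":0,"jaw":1},
  {"dx":0,"dy":0.01,"dz":0.11,"wx":0,"wy":0,"wz":0,"jaw":1},
  {"dx":-0.005,"dy":0.03,"dz":0.11,"wx":0,"wy":0,"wz":0,"jaw":1},
  {"dx":-0.01,"dy":0.06,"dz":0.11,"wx":0,"wy":0,"wz":0,"jaw":1},
  {"dx":-0.016,"dy":0.095,"dz":0.11,"wx":0,"wy":0,"wz":0,"jaw":1},
  {"dx":-0.023,"dy":0.13,"dz":0.11,"wx":0,"wy":0,"wz":0,"jaw":1},
  {"dx":-0.03,"dy":0.165,"dz":0.11,"wx":0,"wy":0,"wz":-0.02,"jaw":1},
  {"dx":-0.036,"dy":0.2,"dz":0.11,"wx":0,"wy":0,"wz":-0.05,"jaw":1},
  {"dx":-0.042,"dy":0.235,"dz":0.11,"wx":0,"wy":0,"wz":-0.05,"jaw":1},
  {"dx":-0.048,"dy":0.27,"dz":0.11,"wx":0,"wy":0,"wz":-0.05,"jaw":1},
  {"dx":-0.053,"dy":0.3,"dz":0.11,"wx":0,"wy":0,"wz":-0.05,"jaw":1},
  {"dx":-0.056,"dy":0.32,"dz":0.11,"wx":0,"wy":0,"wz":-0.05,"jaw":1},
  {"dx":-0.058,"dy":0.33,"dz":0.11,"wx":0,"wy":0,"wz":-0.05,"jaw":1},
  {"dx":-0.058,"dy":0.33,"dz":0.1,"wx":0,"wy":0,"wz":-0.05,"jaw":1},
  {"dx":-0.058,"dy":0.33,"dz":0.08,"wx":0,"wy":0,"wz":-0.05,"jaw":1},
  {"dx":-0.058,"dy":0.33,"dz":0.06,"wx":0,"wy":0,"wz":-0.05,"jaw":1},
  {"dx":-0.058,"dy":0.33,"dz":0.06,"wx":0,"wy":0,"wz":-0.05,"jaw":1},
])

```text
time: 5.0
position: [480.7, 359.9, 132.5]
eef_rot: [[0.053, -0.007, 0.999], [-0.999, -0.006, 0.053], [0.006, -1.0, -0.007]]
wrist_force: [-0.9, -0.9, -3.5]
opening: 57.8
```

```bash
sed -i 's/,6,90)/,6,96)/;s/,6,108)/,6,114)/;s/,6,34)/,6,40)/;s/\[e\[0\]\],90/[e[0]],96/;s/(k)\[0\]\],108/(k)[0]],114/' m1.py
python3 - <<'E'
from h import *
d=capture("side");cv2.imwrite("pics/s3.png",d["pixels"])
s=state();print(s["time"],s["position"],s["wrist_force"],s["opening"],s["eef_rot"])
E
```

```text
5.05 [481.58358516 360.49439532 134.71281562] [-0.16929625  1.05199768 -2.05616072] 57.04655961124109 [[ 0.05267046 -0.00483852  0.99860023]
 [-0.99860109 -0.00491775  0.05264667]
 [ 0.00465614 -0.9999762  -0.00509077]]
```

View pics/s3.png

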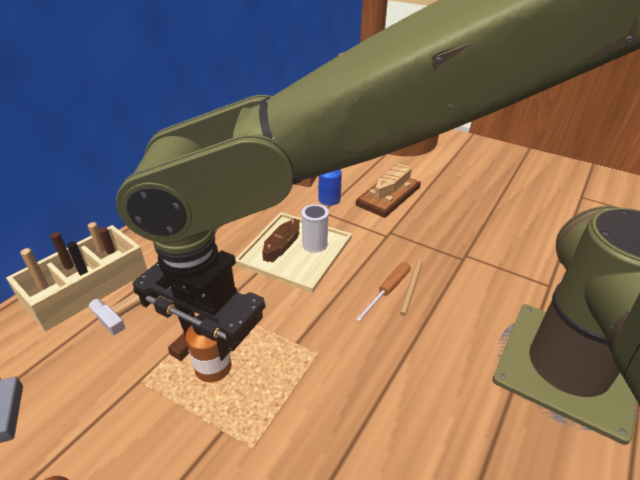

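>>> play_rows([
  {"dx":0.002,"dy":0.002,"dz":-0.02,"wx":0,"wy":0,"wz":0,"jaw":1},
  {"dx":0.002,"dy":0.002,"dz":-0.04,"wx":0,"wy":0,"wz":0,"jaw":1},
  {"dx":0.002,"dy":0.002,"dz":-0.05,"wx":0,"wy":0,"wz":0,"jaw":1},
  {"dx":0.002,"dy":0.002,"dz":-0.054,"wx":0,"wy":0,"wz":0,"jaw":1},
  {"dx":0.002,"dy":0.002,"dz":-0.054,"wx":0,"wy":0,"wz":0,"jaw":1},
  {"dx":0.002,"dy":0.002,"dz":-0.054,"wx":0,"wy":0,"wz":0,"jaw":1},
])

```text
time: 5.55
position: [484.3, 362.6, 81.9]
eef_rot: [[0.052, -0.003, 0.999], [-0.999, -0.004, 0.052], [0.004, -1.0, -0.004]]
wrist_force: [-1.2, -0.2, -0.9]
opening: 56.9
```

Run:
```python
from h import *
d=capture("side");crop(d,140,260,330,440,4,"pics/s4.png")
s=state();print(s["time"],s["position"],s["wrist_force"],s["opening"])
```

```text
5.6 [484.59974532 362.87686572  82.3495956 ] [ 0.31802525  0.88204015 -1.08049827] 56.78185664617354
```

View pics/s4.png

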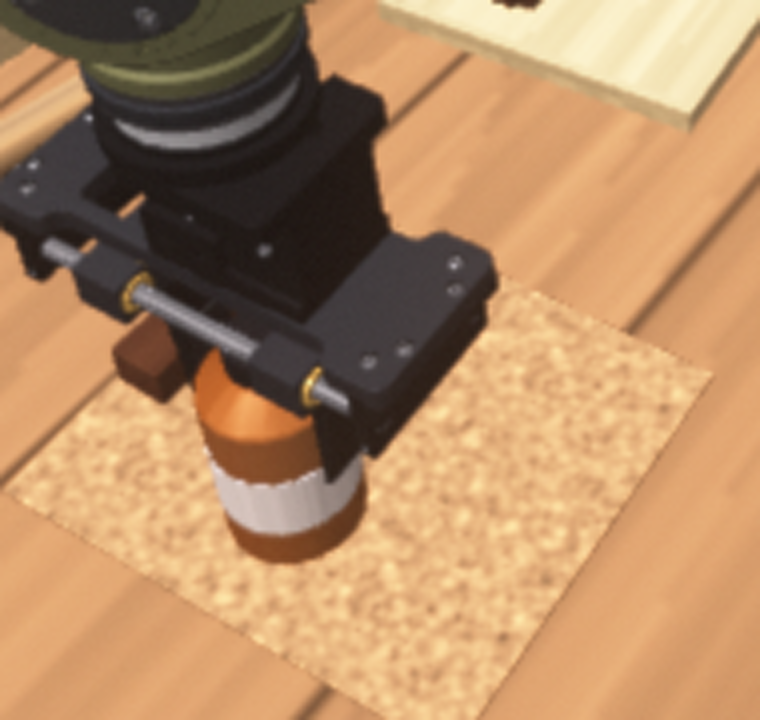

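>>> play_rows([
  {"dx":0,"dy":0,"dz":-0.002,"wx":0,"wy":0,"wz":0,"jaw":1},
  {"dx":0,"dy":0,"dz":-0.004,"wx":0,"wy":0,"wz":0,"jaw":1},
  {"dx":0,"dy":0,"dz":-0.006,"wx":0,"wy":0,"wz":0,"jaw":1},
  {"dx":0,"dy":0,"dz":-0.006,"wx":0,"wy":0,"wz":0,"jaw":1},
  {"dx":0,"dy":0,"dz":-0.006,"wx":0,"wy":0,"wz":0,"jaw":1},
])

```text
time: 6.02
position: [484.4, 362.8, 76.2]
eef_rot: [[0.052, -0.003, 0.999], [-0.999, -0.004, 0.052], [0.004, -1.0, -0.003]]
wrist_force: [-0.1, 0.0, -1.1]
opening: 57.2
```

>>> play_rows([
  {"dx":0,"dy":0,"dz":-0.001,"wx":0,"wy":0,"wz":0,"jaw":1},
  {"dx":0,"dy":0,"dz":-0.002,"wx":0,"wy":0,"wz":0,"jaw":1},
  {"dx":0,"dy":0,"dz":-0.002,"wx":0,"wy":0,"wz":0,"jaw":1},
  {"dx":0,"dy":0,"dz":-0.002,"wx":0,"wy":0,"wz":0,"jaw":1},
])

```text
time: 6.35
position: [484.7, 363.0, 76.1]
eef_rot: [[0.053, -0.003, 0.999], [-0.999, -0.004, 0.053], [0.004, -1.0, -0.003]]
wrist_force: [-3.1, -1.9, 6.1]
opening: 57.1
```

>>> play_rows([
  {"dx":0,"dy":0,"dz":0.001,"wx":0,"wy":0,"wz":0,"jaw":-0.8},
  {"dx":0,"dy":0,"dz":0.001,"wx":0,"wy":0,"wz":0,"jaw":-0.8},
  {"dx":0,"dy":0,"dz":0.001,"wx":0,"wy":0,"wz":0,"jaw":-0.8},
  {"dx":0,"dy":0,"dz":0.001,"wx":0,"wy":0,"wz":0,"jaw":-0.8},
  {"dx":0,"dy":0,"dz":0.001,"wx":0,"wy":0,"wz":0,"jaw":-0.8},
  {"dx":0,"dy":0,"dz":0.02,"wx":0,"wy":0,"wz":0,"jaw":-0.8},
  {"dx":0,"dy":0,"dz":0.06,"wx":0,"wy":0,"wz":0,"jaw":-0.8},
  {"dx":0,"dy":0,"dz":0.1,"wx":0,"wy":0,"wz":0,"jaw":-0.8},
  {"dx":0,"dy":0,"dz":0.12,"wx":0,"wy":0,"wz":0,"jaw":-0.8},
])

```text
time: 7.1
position: [486.3, 364.1, 201.3]
eef_rot: [[0.053, 0.003, 0.999], [-0.999, -0.0, 0.053], [0.0, -1.0, 0.003]]
wrist_force: [1.3, 0.8, 1.0]
opening: 85.8
```

```bash
python3 m1.py
python3 - <<'E'
from h import *
d=capture("side");crop(d,140,160,330,440,2.1,"pics/s5.png")
s=state();print(s["time"],s["position"],s["wrist_force"],s["opening"])
E
```

```text
tray [574.00684     0.6424446] lx 189.39359 ly 198.59877 yaw from x: 5.9912815 from y 6.133816
stand [ 494.08304 -314.22733] lx 85.923386 ly 175.37027 yaw from x: -6.3665524 from y -5.7170467
bearers [ 494.4763 -314.9629] lx 65.45235 ly 84.45117 yaw from x: -5.4852138 from y -5.6790857
mat [486.27148 317.85056] lx 227.93742 ly 198.56203 yaw from x: 3.1089265 from y 3.03474
tin [[546.482057   -38.14899227]] bottle [[539.21014275  34.13016382]]
model ends [[598.23081454  78.38287206]
 [607.71240481 -59.89464034]]
blank tip,back corners [[ 495.92281579 -244.5328184 ]
 [ 509.03240881 -384.42519391]
 [ 466.14576808 -380.33193065]]
tin rim ellipse ((316.6470031738281, 231.2362060546875), (25.767683029174805, 29.85040283203125), 11.780064582824707) [[543.48071513 -37.44699334  96.        ]] ((317.0, 232.0), 15.524274826049805)
7.2 [487.30409968 364.71504986 202.24698639] [-1.0193578   0.21361481  0.09071383] 85.08165403515653Traceback (most recent call last):
  File "m1.py", line 23, in <module>
    k=blob((V<60).astype(np.uint8)*255,(272,220,300,250))
  File "m1.py", line 18, in blob
    k=max(cv2.findContours(m,cv2.RETR_EXTERNAL,cv2.CHAIN_APPROX_NONE)[0],key=cv2.contourArea);return k
ValueError: max() iterable argument is empty
```

View pics/s5.png

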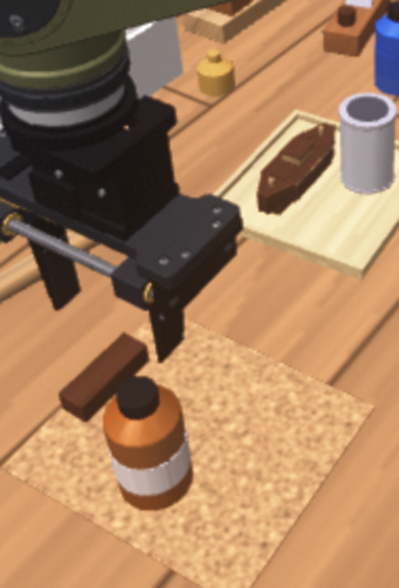

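>>> play_rows([
  {"dx":0.06,"dy":-0.402,"dz":0,"wx":0,"wy":0,"wz":0.053,"jaw":-0.8},
  {"dx":0.06,"dy":-0.402,"dz":0,"wx":0,"wy":0,"wz":0.053,"jaw":-0.8},
  {"dx":0.06,"dy":-0.402,"dz":0,"wx":0,"wy":0,"wz":0.053,"jaw":-0.8},
  {"dx":0.06,"dy":-0.402,"dz":0,"wx":0,"wy":0,"wz":0.053,"jaw":-0.8},
  {"dx":0.06,"dy":-0.402,"dz":0,"wx":0,"wy":0,"wz":0.053,"jaw":-0.8},
  {"dx":0.06,"dy":-0.402,"dz":0,"wx":0,"wy":0,"wz":0.053,"jaw":-0.8},
  {"dx":0.06,"dy":-0.402,"dz":0,"wx":0,"wy":0,"wz":0.053,"jaw":-0.8},
  {"dx":0.06,"dy":-0.402,"dz":0,"wx":0,"wy":0,"wz":0.053,"jaw":-0.8},
  {"dx":0.06,"dy":-0.402,"dz":0,"wx":0,"wy":0,"wz":0.053,"jaw":-0.8},
  {"dx":0.06,"dy":-0.402,"dz":0,"wx":0,"wy":0,"wz":0.053,"jaw":-0.8},
  {"dx":0.06,"dy":-0.402,"dz":0,"wx":0,"wy":0,"wz":0.053,"jaw":-0.8},
  {"dx":0.06,"dy":-0.402,"dz":0,"wx":0,"wy":0,"wz":0.053,"jaw":-0.8},
  {"dx":0.06,"dy":-0.402,"dz":0,"wx":0,"wy":0,"wz":0.053,"jaw":-0.8},
  {"dx":0.06,"dy":-0.402,"dz":-0.04,"wx":0,"wy":0,"wz":0.053,"jaw":-0.8},
  {"dx":0.06,"dy":-0.402,"dz":-0.06,"wx":0,"wy":0,"wz":0.053,"jaw":-0.8},
  {"dx":0.06,"dy":-0.402,"dz":-0.06,"wx":0,"wy":0,"wz":0.053,"jaw":-0.8},
  {"dx":0.06,"dy":-0.402,"dz":-0.06,"wx":0,"wy":0,"wz":0.053,"jaw":-0.8},
])

```text
time: 8.62
position: [546.1, -35.7, 140.7]
eef_rot: [[0.108, 0.002, 0.994], [-0.994, 0.003, 0.108], [-0.003, -1.0, 0.003]]
wrist_force: [0.1, 0.3, 1.0]
opening: 85.7
```

>>> play_rows([
  {"dx":0.001,"dy":-0.002,"dz":-0.03,"wx":0,"wy":0,"wz":0,"jaw":-0.8},
  {"dx":0.001,"dy":-0.002,"dz":-0.05,"wx":0,"wy":0,"wz":0,"jaw":-0.8},
  {"dx":0.001,"dy":-0.002,"dz":-0.064,"wx":0,"wy":0,"wz":0,"jaw":-0.8},
  {"dx":0.001,"dy":-0.002,"dz":-0.064,"wx":0,"wy":0,"wz":0,"jaw":-0.8},
  {"dx":0.001,"dy":-0.002,"dz":-0.064,"wx":0,"wy":0,"wz":0,"jaw":-0.8},
  {"dx":0.001,"dy":-0.002,"dz":-0.064,"wx":0,"wy":0,"wz":0,"jaw":1},
  {"dx":0.001,"dy":-0.002,"dz":-0.064,"wx":0,"wy":0,"wz":0,"jaw":1},
  {"dx":0.001,"dy":-0.002,"dz":-0.064,"wx":0,"wy":0,"wz":0,"jaw":1},
  {"dx":0.001,"dy":-0.002,"dz":-0.064,"wx":0,"wy":0,"wz":0,"jaw":1},
  {"dx":0.001,"dy":-0.002,"dz":-0.064,"wx":0,"wy":0,"wz":0,"jaw":1},
  {"dx":0.001,"dy":-0.002,"dz":-0.064,"wx":0,"wy":0,"wz":0,"jaw":1},
])

```text
time: 9.53
position: [547.3, -37.8, 77.5]
eef_rot: [[0.108, 0.003, 0.994], [-0.994, 0.003, 0.108], [-0.002, -1.0, 0.003]]
wrist_force: [-1.9, 0.8, 4.8]
opening: 58.8
```

>>> play_rows([
  {"dx":0,"dy":0,"dz":0.02,"wx":0,"wy":0,"wz":0,"jaw":1},
  {"dx":0,"dy":0,"dz":0.05,"wx":0,"wy":0,"wz":0,"jaw":1},
  {"dx":0,"dy":0,"dz":0.08,"wx":0,"wy":0,"wz":0,"jaw":1},
  {"dx":0,"dy":0.01,"dz":0.1,"wx":0,"wy":0,"wz":0,"jaw":1},
  {"dx":-0.005,"dy":0.03,"dz":0.1,"wx":0,"wy":0,"wz":0,"jaw":1},
  {"dx":-0.01,"dy":0.06,"dz":0.1,"wx":0,"wy":0,"wz":0,"jaw":1},
  {"dx":-0.016,"dy":0.095,"dz":0.1,"wx":0,"wy":0,"wz":0,"jaw":1},
  {"dx":-0.023,"dy":0.13,"dz":0.1,"wx":0,"wy":0,"wz":0,"jaw":1},
  {"dx":-0.03,"dy":0.165,"dz":0.1,"wx":0,"wy":0,"wz":-0.02,"jaw":1},
  {"dx":-0.036,"dy":0.2,"dz":0.1,"wx":0,"wy":0,"wz":-0.05,"jaw":1},
  {"dx":-0.042,"dy":0.235,"dz":0.1,"wx":0,"wy":0,"wz":-0.05,"jaw":1},
  {"dx":-0.048,"dy":0.265,"dz":0.1,"wx":0,"wy":0,"wz":-0.05,"jaw":1},
  {"dx":-0.053,"dy":0.29,"dz":0.1,"wx":0,"wy":0,"wz":-0.05,"jaw":1},
  {"dx":-0.057,"dy":0.305,"dz":0.1,"wx":0,"wy":0,"wz":-0.05,"jaw":1},
  {"dx":-0.058,"dy":0.311,"dz":0.1,"wx":0,"wy":0,"wz":-0.05,"jaw":1},
  {"dx":-0.058,"dy":0.311,"dz":0.08,"wx":0,"wy":0,"wz":-0.05,"jaw":1},
  {"dx":-0.058,"dy":0.311,"dz":0.05,"wx":0,"wy":0,"wz":-0.05,"jaw":1},
  {"dx":-0.058,"dy":0.311,"dz":0.025,"wx":0,"wy":0,"wz":-0.05,"jaw":1},
  {"dx":-0.058,"dy":0.311,"dz":0.015,"wx":0,"wy":0,"wz":-0.05,"jaw":1},
  {"dx":-0.058,"dy":0.311,"dz":0.015,"wx":0,"wy":0,"wz":-0.05,"jaw":1},
])

```text
time: 11.2
position: [486.8, 271.4, 88.5]
eef_rot: [[0.057, -0.004, 0.998], [-0.998, -0.001, 0.057], [0.0, -1.0, -0.004]]
wrist_force: [-0.7, 0.3, -3.1]
opening: 59.2
```

Run:
```python
from h import *
d=capture("side");crop(d,140,160,330,440,2.1,"pics/s6.png")
s=state();print(s["time"],s["position"],s["wrist_force"],s["opening"])
```

```text
11.25 [488.34238265 272.20403376  90.89657085] [ 0.29317159 -0.13464368 -3.04408908] 59.09101056536795
```

View pics/s6.png

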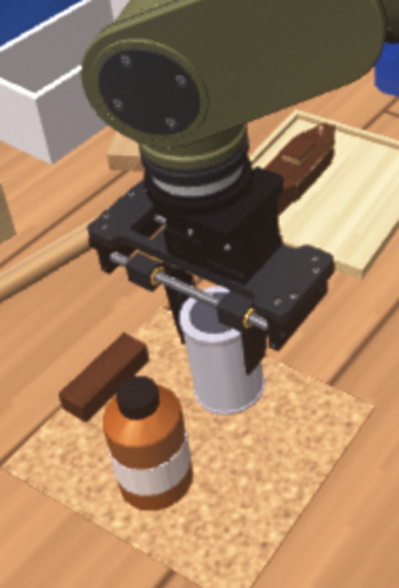

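>>> play_rows([
  {"dx":0,"dy":0,"dz":-0.006,"wx":0,"wy":0,"wz":0,"jaw":1},
  {"dx":0,"dy":0,"dz":-0.011,"wx":0,"wy":0,"wz":0,"jaw":1},
  {"dx":0,"dy":0,"dz":-0.014,"wx":0,"wy":0,"wz":0,"jaw":1},
  {"dx":0,"dy":0,"dz":-0.016,"wx":0,"wy":0,"wz":0,"jaw":1},
  {"dx":0,"dy":0,"dz":-0.016,"wx":0,"wy":0,"wz":0,"jaw":1},
  {"dx":0,"dy":0,"dz":-0.016,"wx":0,"wy":0,"wz":0,"jaw":1},
])

```text
time: 11.75
position: [488.5, 272.3, 75.2]
eef_rot: [[0.057, -0.0, 0.998], [-0.998, 0.001, 0.057], [-0.001, -1.0, 0.0]]
wrist_force: [-0.0, -0.0, -2.8]
opening: 59.0
```

>>> play_rows([
  {"dx":0,"dy":0,"dz":-0.001,"wx":0,"wy":0,"wz":0,"jaw":1},
  {"dx":0,"dy":0,"dz":-0.002,"wx":0,"wy":0,"wz":0,"jaw":1},
  {"dx":0,"dy":0,"dz":-0.002,"wx":0,"wy":0,"wz":0,"jaw":1},
  {"dx":0,"dy":0,"dz":-0.002,"wx":0,"wy":0,"wz":0,"jaw":1},
])

```text
time: 12.08
position: [489.0, 272.6, 74.6]
eef_rot: [[0.057, 0.001, 0.998], [-0.998, 0.002, 0.057], [-0.002, -1.0, 0.001]]
wrist_force: [-2.8, -1.4, 6.5]
opening: 59.1
```

Contact on the mat. Releasing and lifting.

>>> play_rows([
  {"dx":0,"dy":0,"dz":0.001,"wx":0,"wy":0,"wz":0,"jaw":-0.8},
  {"dx":0,"dy":0,"dz":0.001,"wx":0,"wy":0,"wz":0,"jaw":-0.8},
  {"dx":0,"dy":0,"dz":0.001,"wx":0,"wy":0,"wz":0,"jaw":-0.8},
  {"dx":0,"dy":0,"dz":0.001,"wx":0,"wy":0,"wz":0,"jaw":-0.8},
  {"dx":0,"dy":0,"dz":0.001,"wx":0,"wy":0,"wz":0,"jaw":-0.8},
  {"dx":0,"dy":0,"dz":0.02,"wx":0,"wy":0,"wz":0,"jaw":-0.8},
  {"dx":0,"dy":0,"dz":0.06,"wx":0,"wy":0,"wz":0,"jaw":-0.8},
  {"dx":0,"dy":0,"dz":0.1,"wx":0,"wy":0,"wz":0,"jaw":-0.8},
  {"dx":0,"dy":0,"dz":0.12,"wx":0,"wy":0,"wz":0,"jaw":-0.8},
  {"dx":0,"dy":0,"dz":0.12,"wx":0,"wy":0,"wz":0,"jaw":-0.8},
])

```text
time: 12.92
position: [492.2, 274.1, 201.7]
eef_rot: [[0.057, 0.012, 0.998], [-0.998, 0.006, 0.057], [-0.006, -1.0, 0.012]]
wrist_force: [0.6, 0.9, 1.1]
opening: 85.7
```

Run:
```python
from h import *
d=capture("side");crop(d,130,120,450,440,1.8,"pics/s7.png")
c=capture("top");crop(c,240,170,480,285,3.3,"pics/t7.png")
s=state();print(s["time"],s["position"],s["wrist_force"],s["opening"])
```

```text
13.0167 [489.48692305 272.81376213 195.63696593] [ 0.12463355 -0.53560907 -0.94476208] 86.01532598832348
```

View pics/s7.png

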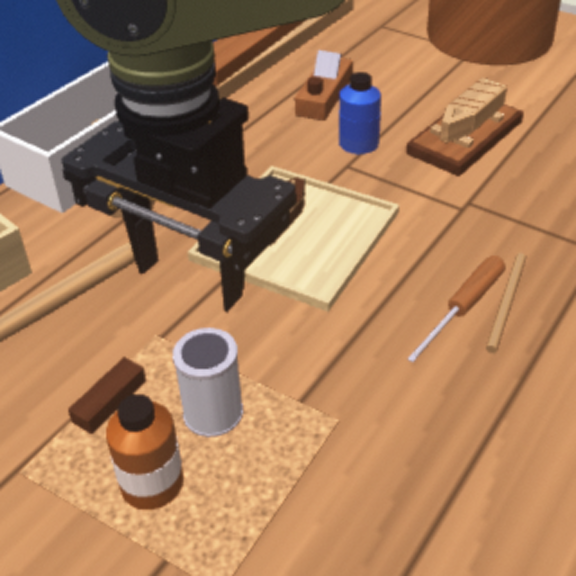

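View pics/t7.png

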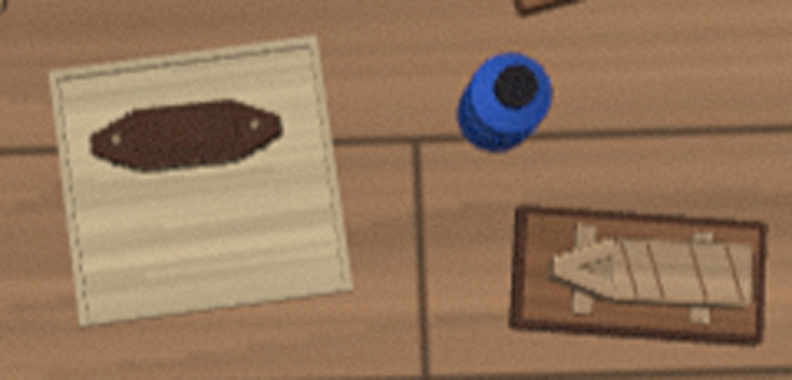

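>>> play_rows([
  {"dx":0.002,"dy":-0.588,"dz":0,"wx":0,"wy":0,"wz":-0.116,"jaw":-0.6},
  {"dx":0.002,"dy":-0.588,"dz":0,"wx":0,"wy":0,"wz":-0.116,"jaw":-0.6},
  {"dx":0.002,"dy":-0.588,"dz":0,"wx":0,"wy":0,"wz":-0.116,"jaw":-0.6},
  {"dx":0.002,"dy":-0.588,"dz":0,"wx":0,"wy":0,"wz":-0.116,"jaw":-0.6},
  {"dx":0.002,"dy":-0.588,"dz":0,"wx":0,"wy":0,"wz":-0.116,"jaw":-0.6},
  {"dx":0.002,"dy":-0.588,"dz":0,"wx":0,"wy":0,"wz":-0.116,"jaw":-0.6},
  {"dx":0.002,"dy":-0.588,"dz":0,"wx":0,"wy":0,"wz":-0.116,"jaw":-0.6},
  {"dx":0.002,"dy":-0.588,"dz":0,"wx":0,"wy":0,"wz":-0.116,"jaw":-0.6},
  {"dx":0.002,"dy":-0.588,"dz":0,"wx":0,"wy":0,"wz":-0.116,"jaw":-0.6},
  {"dx":0.002,"dy":-0.588,"dz":0,"wx":0,"wy":0,"wz":-0.116,"jaw":-0.6},
  {"dx":0.002,"dy":-0.588,"dz":0,"wx":0,"wy":0,"wz":-0.116,"jaw":-0.6},
  {"dx":0.002,"dy":-0.588,"dz":0,"wx":0,"wy":0,"wz":-0.116,"jaw":-0.6},
  {"dx":0.002,"dy":-0.588,"dz":0,"wx":0,"wy":0,"wz":-0.116,"jaw":-0.6},
  {"dx":0.002,"dy":-0.588,"dz":0,"wx":0,"wy":0,"wz":-0.116,"jaw":-0.6},
  {"dx":0.002,"dy":-0.588,"dz":0,"wx":0,"wy":0,"wz":-0.116,"jaw":-0.6},
  {"dx":0.002,"dy":-0.588,"dz":-0.04,"wx":0,"wy":0,"wz":-0.116,"jaw":-0.6},
  {"dx":0.002,"dy":-0.588,"dz":-0.06,"wx":0,"wy":0,"wz":-0.116,"jaw":-0.6},
  {"dx":0.002,"dy":-0.588,"dz":-0.06,"wx":0,"wy":0,"wz":-0.116,"jaw":-0.6},
  {"dx":0.002,"dy":-0.588,"dz":-0.06,"wx":0,"wy":0,"wz":-0.116,"jaw":-0.6},
])

```text
time: 14.6
position: [489.8, -313.5, 132.4]
eef_rot: [[-0.059, -0.002, 0.998], [-0.998, 0.006, -0.059], [-0.006, -1.0, -0.002]]
wrist_force: [0.1, 0.3, -0.1]
opening: 76.1
```

Run:
```python
from h import *
d=capture("side");crop(d,300,80,480,240,4,"pics/s8.png")
s=state();print(s["time"],s["position"],s["wrist_force"],s["opening"],s["eef_rot"])
```

```text
14.65 [ 491.10931143 -314.37197922  134.72077964] [-0.11566337 -0.36786098  0.61761029] 76.18373976243579 [[-0.05829196  0.00143301  0.99829855]
 [-0.99829272  0.0036239  -0.05829682]
 [-0.00370127 -0.99999241  0.00121932]]
```

View pics/s8.png

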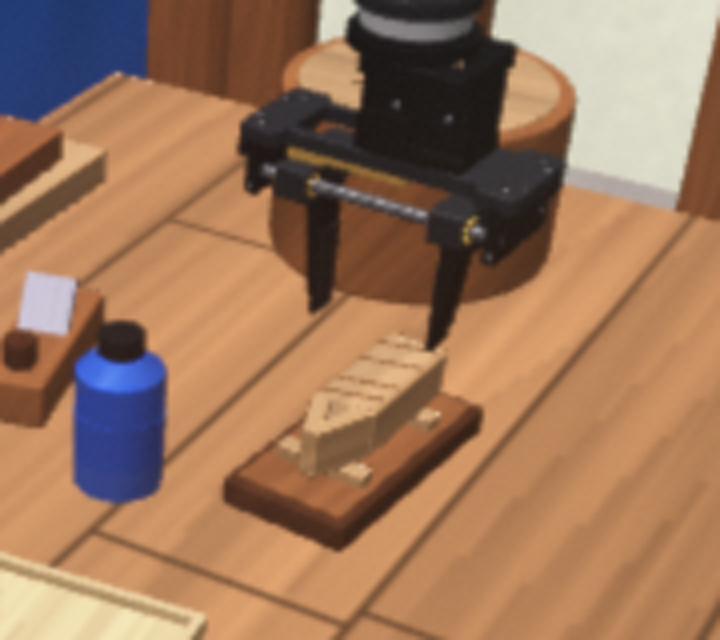

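>>> play_rows([
  {"dx":0,"dy":-0.001,"dz":-0.035,"wx":0,"wy":0,"wz":0,"jaw":-0.6},
  {"dx":0,"dy":-0.001,"dz":-0.06,"wx":0,"wy":0,"wz":0,"jaw":-0.6},
  {"dx":0,"dy":-0.001,"dz":-0.075,"wx":0,"wy":0,"wz":0,"jaw":-0.6},
  {"dx":0,"dy":-0.001,"dz":-0.075,"wx":0,"wy":0,"wz":0,"jaw":-0.6},
  {"dx":0,"dy":-0.001,"dz":-0.075,"wx":0,"wy":0,"wz":0,"jaw":-0.6},
  {"dx":0,"dy":-0.001,"dz":-0.075,"wx":0,"wy":0,"wz":0,"jaw":-0.6},
])

```text
time: 15.15
position: [492.7, -316.2, 62.3]
eef_rot: [[-0.058, 0.005, 0.998], [-0.998, 0.001, -0.058], [-0.001, -1.0, 0.005]]
wrist_force: [-1.0, 0.8, 1.1]
opening: 76.0
```

>>> play_rows([
  {"dx":0,"dy":0,"dz":-0.001,"wx":0,"wy":0,"wz":0,"jaw":1},
  {"dx":0,"dy":0,"dz":-0.001,"wx":0,"wy":0,"wz":0,"jaw":1},
  {"dx":0,"dy":0,"dz":-0.001,"wx":0,"wy":0,"wz":0,"jaw":1},
  {"dx":0,"dy":0,"dz":-0.001,"wx":0,"wy":0,"wz":0,"jaw":1},
  {"dx":0,"dy":0,"dz":-0.001,"wx":0,"wy":0,"wz":0,"jaw":1},
  {"dx":0,"dy":0,"dz":-0.001,"wx":0,"wy":0,"wz":0,"jaw":1},
  {"dx":0,"dy":0,"dz":-0.001,"wx":0,"wy":0,"wz":0,"jaw":1},
])

```text
time: 15.73
position: [492.6, -316.3, 61.6]
eef_rot: [[-0.058, 0.005, 0.998], [-0.998, 0.001, -0.058], [-0.001, -1.0, 0.004]]
wrist_force: [-0.3, -0.1, 2.3]
opening: 44.0
```

Run:
```python
from h import *
d=capture("side");crop(d,300,80,480,240,4,"pics/s9.png")
s=state();print(s["time"],s["position"],s["wrist_force"],s["opening"],s["eef_rot"])
```

```text
15.7833 [ 492.63132472 -316.2646863    61.54010634] [-1.17698375  0.98808965  1.34102962] 43.7372611768818 [[-0.05792124  0.00448751  0.99831107]
 [-0.99832014  0.00116246 -0.057927  ]
 [-0.00142044 -0.99998926  0.00441264]]
```

View pics/s9.png

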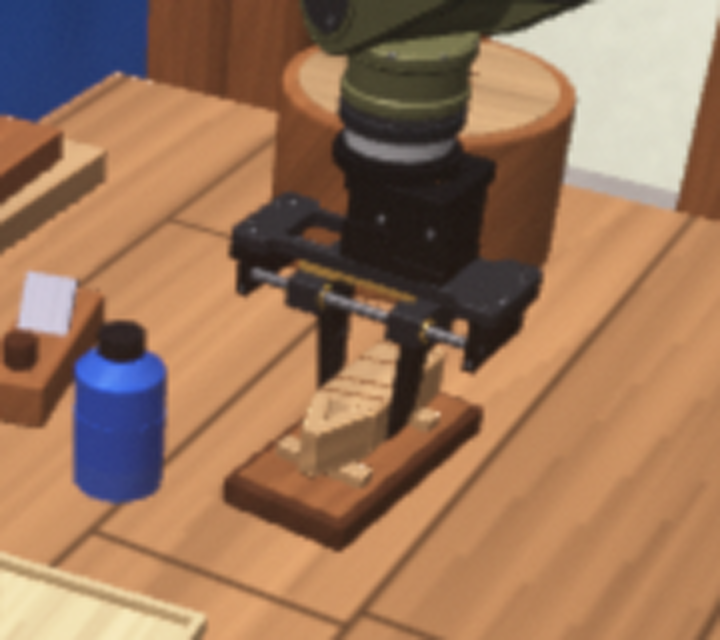

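>>> play_rows([
  {"dx":0,"dy":0,"dz":0.02,"wx":0,"wy":0,"wz":0,"jaw":1},
  {"dx":0,"dy":0,"dz":0.045,"wx":0,"wy":0,"wz":0,"jaw":1},
  {"dx":-0.005,"dy":0,"dz":0.06,"wx":0,"wy":0,"wz":0,"jaw":1},
  {"dx":-0.025,"dy":0,"dz":0.06,"wx":0,"wy":0,"wz":0,"jaw":1},
  {"dx":-0.05,"dy":0,"dz":0.06,"wx":0,"wy":0,"wz":0,"jaw":1},
  {"dx":-0.08,"dy":0.002,"dz":0.06,"wx":0,"wy":0,"wz":0,"jaw":1},
  {"dx":-0.105,"dy":0.004,"dz":0.06,"wx":0,"wy":0,"wz":0,"jaw":1},
  {"dx":-0.118,"dy":0.006,"dz":0.06,"wx":0,"wy":0,"wz":0,"jaw":1},
  {"dx":-0.118,"dy":0.006,"dz":0.05,"wx":0,"wy":0,"wz":0,"jaw":1},
  {"dx":-0.118,"dy":0.006,"dz":0.025,"wx":0,"wy":0,"wz":0,"jaw":1},
  {"dx":-0.118,"dy":0.006,"dz":0,"wx":0,"wy":0,"wz":0,"jaw":1},
  {"dx":-0.118,"dy":0.006,"dz":-0.015,"wx":0,"wy":0,"wz":0,"jaw":1},
  {"dx":-0.118,"dy":0.006,"dz":-0.022,"wx":0,"wy":0,"wz":0,"jaw":1},
  {"dx":-0.118,"dy":0.006,"dz":-0.022,"wx":0,"wy":0,"wz":0,"jaw":1},
  {"dx":-0.118,"dy":0.006,"dz":-0.022,"wx":0,"wy":0,"wz":0,"jaw":1},
  {"dx":-0.118,"dy":0.006,"dz":-0.022,"wx":0,"wy":0,"wz":0,"jaw":1},
])

```text
time: 17.12
position: [375.6, -310.9, 40.5]
eef_rot: [[-0.058, 0.006, 0.998], [-0.998, -0.0, -0.058], [-0.0, -1.0, 0.006]]
wrist_force: [-0.7, -0.3, -2.4]
opening: 43.8
```

Run:
```python
from h import *
d=capture("side");crop(d,300,80,540,300,3.2,"pics/s10.png")
s=state();print(s["time"],s["position"],s["wrist_force"],s["opening"],s["joints"])
```

```text
17.1667 [ 375.64920678 -311.08679201   40.82194939] [ 0.05621679 -0.74200255 -2.35425187] 43.838922141977434 [-0.80403073 -0.02035127  2.16313327  0.00487637  0.99392463 -0.74891429]
```

View pics/s10.png

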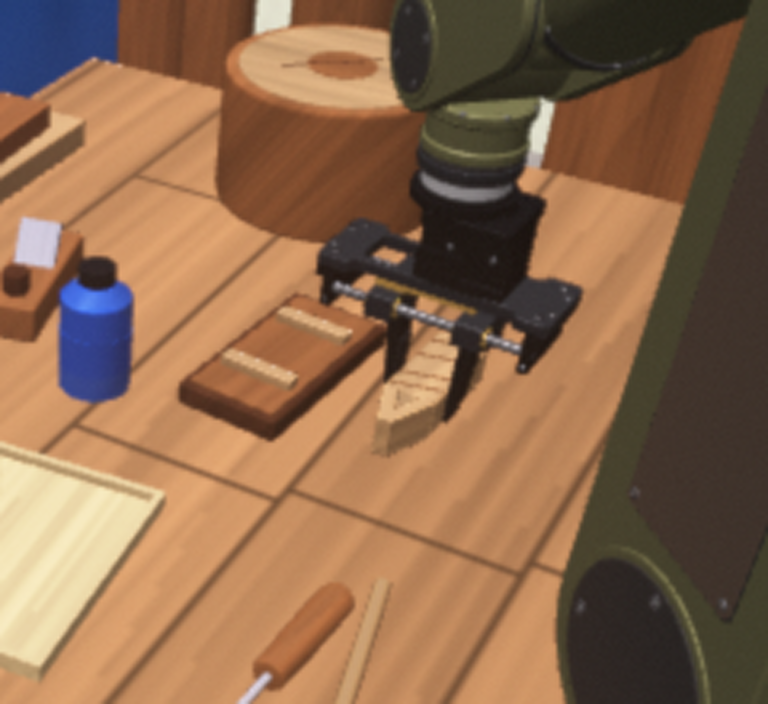

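>>> play_rows([
  {"dx":0,"dy":0,"dz":-0.004,"wx":0,"wy":0,"wz":0,"jaw":1},
  {"dx":0,"dy":0,"dz":-0.007,"wx":0,"wy":0,"wz":0,"jaw":1},
  {"dx":0,"dy":0,"dz":-0.009,"wx":0,"wy":0,"wz":0,"jaw":1},
  {"dx":0,"dy":0,"dz":-0.01,"wx":0,"wy":0,"wz":0,"jaw":1},
  {"dx":0,"dy":0,"dz":-0.011,"wx":0,"wy":0,"wz":0,"jaw":1},
  {"dx":0,"dy":0,"dz":-0.011,"wx":0,"wy":0,"wz":0,"jaw":1},
  {"dx":0,"dy":0,"dz":-0.011,"wx":0,"wy":0,"wz":0,"jaw":1},
])

```text
time: 17.75
position: [375.9, -311.3, 31.5]
eef_rot: [[-0.058, 0.006, 0.998], [-0.998, -0.0, -0.058], [-0.0, -1.0, 0.006]]
wrist_force: [-3.5, 4.6, 8.9]
opening: 43.7
```

>>> play_rows([
  {"dx":0,"dy":0,"dz":0.001,"wx":0,"wy":0,"wz":0,"jaw":-0.6},
  {"dx":0,"dy":0,"dz":0.001,"wx":0,"wy":0,"wz":0,"jaw":-0.6},
  {"dx":0,"dy":0,"dz":0.001,"wx":0,"wy":0,"wz":0,"jaw":-0.6},
  {"dx":0,"dy":0,"dz":0.001,"wx":0,"wy":0,"wz":0,"jaw":-0.6},
  {"dx":0,"dy":0,"dz":0.001,"wx":0,"wy":0,"wz":0,"jaw":-0.6},
  {"dx":0,"dy":0,"dz":0.02,"wx":0,"wy":0,"wz":0,"jaw":-0.6},
  {"dx":0,"dy":0,"dz":0.06,"wx":0,"wy":0,"wz":0,"jaw":-0.6},
  {"dx":0,"dy":0,"dz":0.1,"wx":0,"wy":0,"wz":0,"jaw":-0.6},
  {"dx":0,"dy":0,"dz":0.13,"wx":0,"wy":0,"wz":0,"jaw":-0.6},
  {"dx":0,"dy":0,"dz":0.13,"wx":0,"wy":0,"wz":0,"jaw":-0.6},
  {"dx":0,"dy":0,"dz":0.13,"wx":0,"wy":0,"wz":0,"jaw":-0.6},
])

```text
time: 18.67
position: [376.9, -312.4, 164.0]
eef_rot: [[-0.058, 0.009, 0.998], [-0.998, -0.004, -0.058], [0.003, -1.0, 0.009]]
wrist_force: [0.1, -0.5, -0.5]
opening: 76.2
```

Run:
```python
from h import *
d=capture("side");crop(d,225,80,540,300,2.5,"pics/s11.png")
c=capture("top");crop(c,240,180,350,275,6,"pics/t11.png")
s=state();print(s["time"],s["position"],s["opening"],s["eef_rot"])
hsv=cv2.cvtColor(c["pixels"],cv2.COLOR_BGR2HSV);V=hsv[...,2]
m=np.zeros_like(V);m[195:226,262:330]=(V<105)[195:226,262:330]*255
k=max(cv2.findContours(m,cv2.RETR_EXTERNAL,cv2.CHAIN_APPROX_NONE)[0],key=cv2.contourArea).reshape(-1,2).astype(float)
w=ray(c,k,35)[:,:2]
r=cv2.minAreaRect(w.astype(np.float32));print("model",r, "hull ends",w[w[:,1].argmax()],w[w[:,1].argmin()])
```

```text
18.7667 [ 375.33655749 -310.73495279  160.29320953] 75.7260074325356 [[-0.05762833  0.00435269  0.99832862]
 [-0.99833705  0.00120053 -0.05763406]
 [-0.00144939 -0.99998981  0.00427626]]
model ((603.0106811523438, 9.597747802734375), (45.332008361816406, 135.36764526367188), 4.062927722930908) hull ends [592.40331188  76.69864253] [612.55802477 -57.57845983]
```

View pics/s11.png

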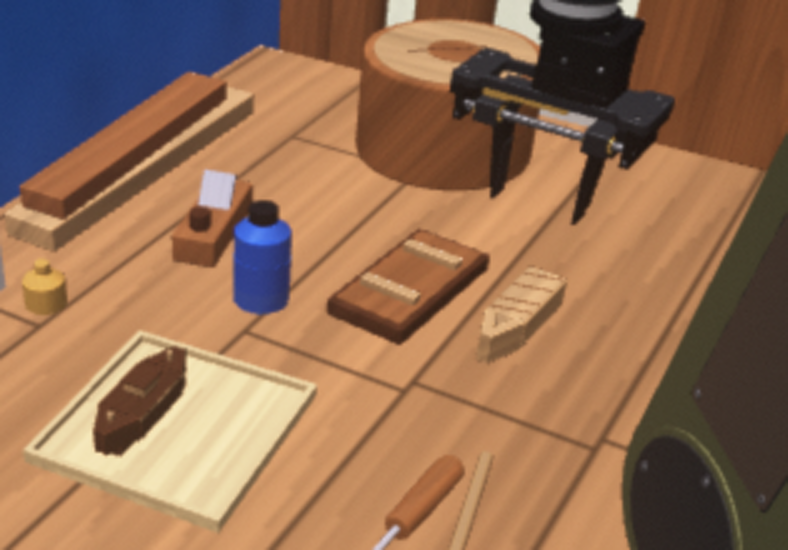

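View pics/t11.png

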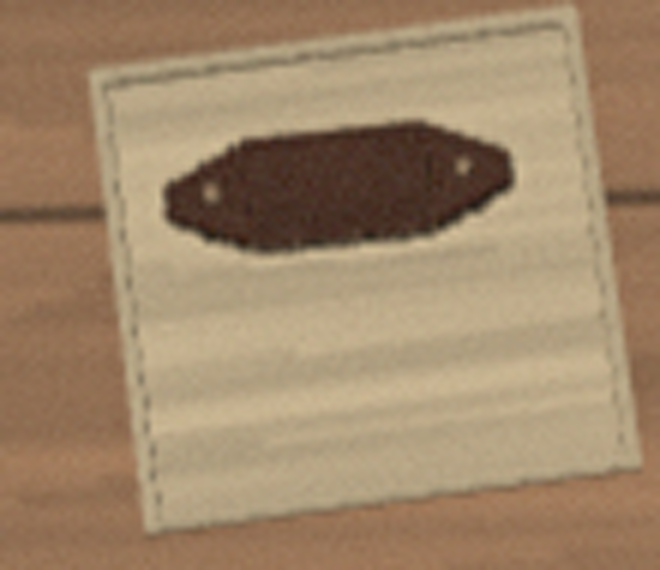

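>>> play_rows([
  {"dx":0.228,"dy":0.32,"dz":0.02,"wx":0,"wy":0,"wz":0.128,"jaw":-0.6},
  {"dx":0.228,"dy":0.32,"dz":0.02,"wx":0,"wy":0,"wz":0.128,"jaw":-0.6},
  {"dx":0.228,"dy":0.32,"dz":0.02,"wx":0,"wy":0,"wz":0.128,"jaw":-0.6},
  {"dx":0.228,"dy":0.32,"dz":0.02,"wx":0,"wy":0,"wz":0.128,"jaw":-0.6},
  {"dx":0.228,"dy":0.32,"dz":0.02,"wx":0,"wy":0,"wz":0.128,"jaw":-0.6},
  {"dx":0.228,"dy":0.32,"dz":0.02,"wx":0,"wy":0,"wz":0.128,"jaw":-0.6},
  {"dx":0.228,"dy":0.32,"dz":0.02,"wx":0,"wy":0,"wz":0.128,"jaw":-0.6},
  {"dx":0.228,"dy":0.32,"dz":0.02,"wx":0,"wy":0,"wz":0.128,"jaw":-0.6},
  {"dx":0.228,"dy":0.32,"dz":0.02,"wx":0,"wy":0,"wz":0.128,"jaw":-0.6},
  {"dx":0.228,"dy":0.32,"dz":0.02,"wx":0,"wy":0,"wz":0.128,"jaw":-0.6},
  {"dx":0.228,"dy":0.32,"dz":0.02,"wx":0,"wy":0,"wz":0.128,"jaw":-0.6},
  {"dx":0.228,"dy":0.32,"dz":0.02,"wx":0,"wy":0,"wz":0.128,"jaw":-0.6},
  {"dx":0.228,"dy":0.32,"dz":-0.02,"wx":0,"wy":0,"wz":0.128,"jaw":-0.6},
  {"dx":0.228,"dy":0.32,"dz":-0.06,"wx":0,"wy":0,"wz":0.128,"jaw":-0.6},
  {"dx":0.228,"dy":0.32,"dz":-0.07,"wx":0,"wy":0,"wz":0.128,"jaw":-0.6},
  {"dx":0.228,"dy":0.32,"dz":-0.07,"wx":0,"wy":0,"wz":0.128,"jaw":-0.6},
  {"dx":0.228,"dy":0.32,"dz":-0.07,"wx":0,"wy":0,"wz":0.128,"jaw":-0.6},
])

```text
time: 20.18
position: [602.5, 8.4, 89.9]
eef_rot: [[0.069, 0.002, 0.998], [-0.998, 0.002, 0.069], [-0.002, -1.0, 0.002]]
wrist_force: [-0.2, -0.9, 0.3]
opening: 75.9
```

Run:
```python
from h import *
d=capture("side");crop(d,225,140,435,300,3.8,"pics/s12.png")
s=state();print(s["time"],s["position"],s["opening"],s["eef_rot"])
```

```text
20.2333 [603.99296114   8.45407177  91.79027199] 75.86353938547856 [[ 0.06923542  0.00584046  0.99758325]
 [-0.99759968  0.00156519  0.06922739]
 [-0.00115708 -0.99998172  0.00593481]]
```

View pics/s12.png

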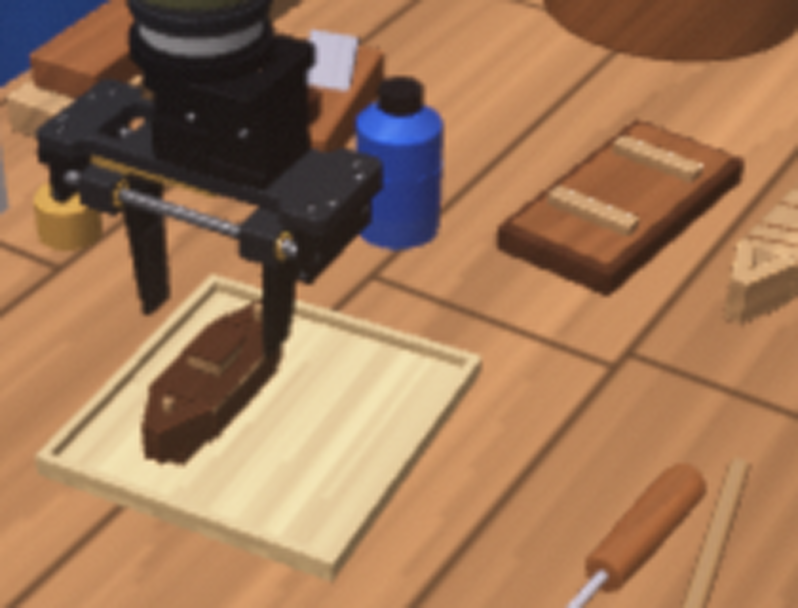

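>>> play_rows([
  {"dx":-0.001,"dy":0.001,"dz":-0.025,"wx":0,"wy":0,"wz":0,"jaw":-0.6},
  {"dx":-0.001,"dy":0.001,"dz":-0.042,"wx":0,"wy":0,"wz":0,"jaw":-0.6},
  {"dx":-0.001,"dy":0.001,"dz":-0.053,"wx":0,"wy":0,"wz":0,"jaw":-0.6},
  {"dx":-0.001,"dy":0.001,"dz":-0.053,"wx":0,"wy":0,"wz":0,"jaw":-0.6},
  {"dx":-0.001,"dy":0.001,"dz":-0.053,"wx":0,"wy":0,"wz":0,"jaw":-0.6},
  {"dx":-0.001,"dy":0.001,"dz":-0.053,"wx":0,"wy":0,"wz":0,"jaw":1},
  {"dx":-0.001,"dy":0.001,"dz":-0.053,"wx":0,"wy":0,"wz":0,"jaw":1},
  {"dx":-0.001,"dy":0.001,"dz":-0.053,"wx":0,"wy":0,"wz":0,"jaw":1},
  {"dx":-0.001,"dy":0.001,"dz":-0.053,"wx":0,"wy":0,"wz":0,"jaw":1},
  {"dx":-0.001,"dy":0.001,"dz":-0.053,"wx":0,"wy":0,"wz":0,"jaw":1},
  {"dx":-0.001,"dy":0.001,"dz":-0.053,"wx":0,"wy":0,"wz":0,"jaw":1},
  {"dx":-0.001,"dy":0.001,"dz":-0.053,"wx":0,"wy":0,"wz":0,"jaw":1},
])

```text
time: 21.23
position: [603.2, 9.5, 39.1]
eef_rot: [[0.069, 0.006, 0.998], [-0.998, 0.002, 0.069], [-0.001, -1.0, 0.006]]
wrist_force: [-0.9, 0.4, 2.0]
opening: 43.6
```

Run:
```python
from h import *
d=capture("side");crop(d,225,140,435,300,3.8,"pics/s13.png")
s=state();print(s["time"],s["position"],s["opening"],s["eef_rot"],s["wrist_force"])
```

```text
21.2833 [603.22670108   9.43258832  39.14763099] 43.846730096160776 [[ 0.06916942  0.00628806  0.99758511]
 [-0.99760433  0.00153285  0.06916109]
 [-0.00109426 -0.99997906  0.00637902]] [ 0.9029626  -0.20232777  0.32636766]
```

View pics/s13.png

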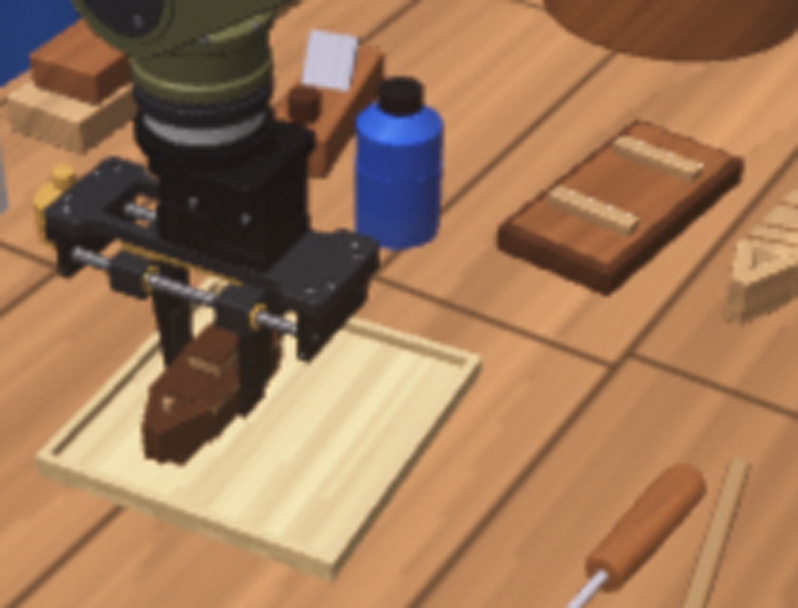

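Run:
```python
from h import *
c=capture("top");crop(c,380,220,485,285,7,"pics/st.png")
hsv=cv2.cvtColor(c["pixels"],cv2.COLOR_BGR2HSV);H,S,V=cv2.split(hsv)
roi=(slice(228,280),slice(390,478))
L=cv2.cvtColor(c["pixels"],cv2.COLOR_BGR2LAB)[...,0]
m=np.zeros_like(V);m[roi]=((V>150)[roi])*255
ks=[k for k in cv2.findContours(m,cv2.RETR_EXTERNAL,cv2.CHAIN_APPROX_NONE)[0] if cv2.contourArea(k)>30]
for k in ks:
    M=cv2.moments(k); print(cv2.contourArea(k),cv2.minAreaRect(k),ray(c,[[M["m10"]/M["m00"],M["m01"]/M["m00"]]],30))
```

```text
69.0 ((392.0, 254.0), (20.0, 4.0), 90.0) [[ 493.41578497 -214.33869325   30.        ]]
655.0 ((433.5, 260.5), (37.0, 87.0), 90.0) [[ 447.80053315 -318.65286375   30.        ]]
109.5 ((452.5, 254.0), (26.0, 5.0), 90.0) [[ 490.91155217 -356.6105849    30.        ]]
105.5 ((416.5, 250.5), (5.0, 25.0), 0.0) [[ 498.57752422 -272.87139037   30.        ]]
```

View pics/st.png

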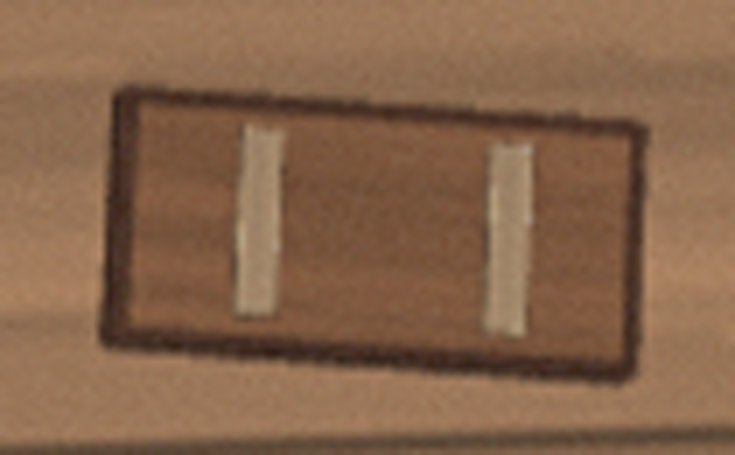

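>>> play_rows([
  {"dx":0,"dy":0,"dz":0.02,"wx":0,"wy":0,"wz":0,"jaw":1},
  {"dx":0,"dy":0,"dz":0.05,"wx":0,"wy":0,"wz":0,"jaw":1},
  {"dx":0,"dy":0,"dz":0.08,"wx":0,"wy":0,"wz":0,"jaw":1},
  {"dx":-0.003,"dy":-0.01,"dz":0.105,"wx":0,"wy":0,"wz":0,"jaw":1},
  {"dx":-0.01,"dy":-0.03,"dz":0.11,"wx":0,"wy":0,"wz":-0.02,"jaw":1},
  {"dx":-0.02,"dy":-0.06,"dz":0.11,"wx":0,"wy":0,"wz":-0.04,"jaw":1},
  {"dx":-0.032,"dy":-0.095,"dz":0.11,"wx":0,"wy":0,"wz":-0.06,"jaw":1},
  {"dx":-0.044,"dy":-0.13,"dz":0.11,"wx":0,"wy":0,"wz":-0.08,"jaw":1},
  {"dx":-0.056,"dy":-0.165,"dz":0.11,"wx":0,"wy":0,"wz":-0.1,"jaw":1},
  {"dx":-0.067,"dy":-0.2,"dz":0.11,"wx":0,"wy":0,"wz":-0.12,"jaw":1},
  {"dx":-0.079,"dy":-0.235,"dz":0.11,"wx":0,"wy":0,"wz":-0.14,"jaw":1},
  {"dx":-0.09,"dy":-0.27,"dz":0.11,"wx":0,"wy":0,"wz":-0.163,"jaw":1},
  {"dx":-0.1,"dy":-0.3,"dz":0.11,"wx":0,"wy":0,"wz":-0.163,"jaw":1},
  {"dx":-0.106,"dy":-0.318,"dz":0.11,"wx":0,"wy":0,"wz":-0.163,"jaw":1},
  {"dx":-0.1085,"dy":-0.324,"dz":0.1,"wx":0,"wy":0,"wz":-0.163,"jaw":1},
  {"dx":-0.1085,"dy":-0.324,"dz":0.075,"wx":0,"wy":0,"wz":-0.163,"jaw":1},
  {"dx":-0.1085,"dy":-0.324,"dz":0.05,"wx":0,"wy":0,"wz":-0.163,"jaw":1},
  {"dx":-0.1085,"dy":-0.324,"dz":0.04,"wx":0,"wy":0,"wz":-0.163,"jaw":1},
  {"dx":-0.1085,"dy":-0.324,"dz":0.04,"wx":0,"wy":0,"wz":-0.163,"jaw":1},
  {"dx":-0.1085,"dy":-0.324,"dz":0.04,"wx":0,"wy":0,"wz":-0.163,"jaw":1},
])

```text
time: 23.0
position: [494.4, -313.5, 78.2]
eef_rot: [[-0.093, 0.005, 0.996], [-0.996, 0.002, -0.093], [-0.002, -1.0, 0.005]]
wrist_force: [-0.4, 0.1, -0.6]
opening: 43.5
```

Run:
```python
from h import *
d=capture("side");crop(d,300,80,480,240,4,"pics/s14.png")
c=capture("top");crop(c,380,210,490,285,6,"pics/t14.png")
s=state();print(s["time"],s["position"],s["opening"],s["eef_rot"],s["wrist_force"])
```

```text
23.1 [ 495.76330558 -314.70575705   80.53332647] 43.843124974785695 [[-9.28938347e-02  8.25269101e-03  9.95641817e-01]
 [-9.95676019e-01 -8.00993068e-04 -9.28903865e-02]
 [ 3.09065371e-05 -9.99965625e-01  8.29141385e-03]] [-0.07146459 -0.33887463 -1.20896886]
```

View pics/s14.png

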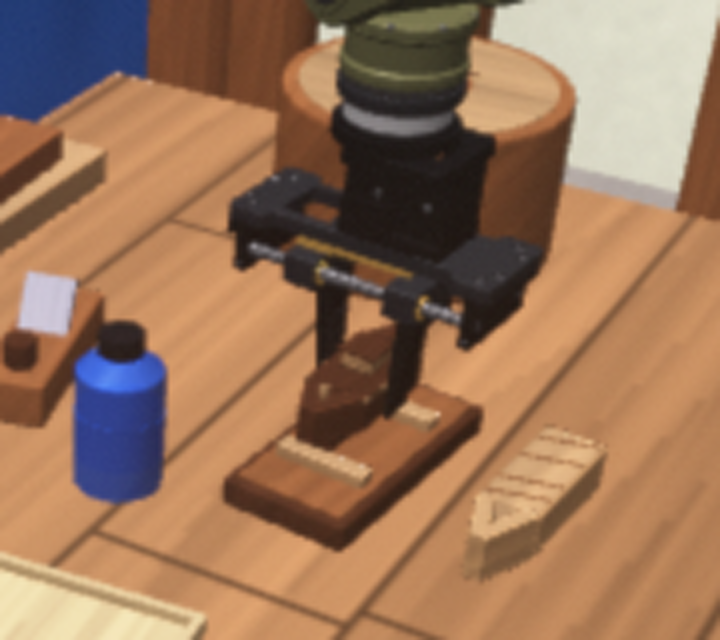

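View pics/t14.png

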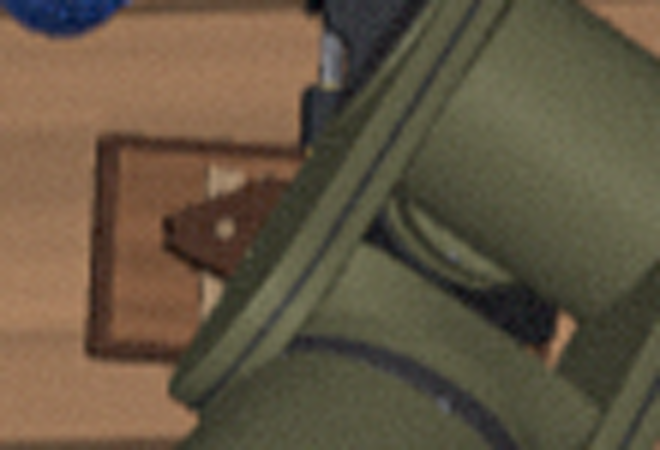

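>>> play_rows([
  {"dx":-0.001,"dy":0,"dz":-0.006,"wx":0,"wy":0,"wz":0,"jaw":1},
  {"dx":-0.001,"dy":0,"dz":-0.011,"wx":0,"wy":0,"wz":0,"jaw":1},
  {"dx":-0.001,"dy":0,"dz":-0.015,"wx":0,"wy":0,"wz":0,"jaw":1},
  {"dx":-0.001,"dy":0,"dz":-0.017,"wx":0,"wy":0,"wz":0,"jaw":1},
  {"dx":-0.001,"dy":0,"dz":-0.018,"wx":0,"wy":0,"wz":0,"jaw":1},
  {"dx":-0.001,"dy":0,"dz":-0.019,"wx":0,"wy":0,"wz":0,"jaw":1},
  {"dx":-0.001,"dy":0,"dz":-0.019,"wx":0,"wy":0,"wz":0,"jaw":1},
])

```text
time: 23.68
position: [495.0, -314.7, 63.1]
eef_rot: [[-0.093, 0.008, 0.996], [-0.996, -0.0, -0.093], [-0.0, -1.0, 0.008]]
wrist_force: [-3.5, 2.1, 6.4]
opening: 43.9
```

Contact is at exactly the expected height. Releasing, rising, and looking.

>>> play_rows([
  {"dx":0,"dy":0,"dz":0.001,"wx":0,"wy":0,"wz":0,"jaw":-0.6},
  {"dx":0,"dy":0,"dz":0.001,"wx":0,"wy":0,"wz":0,"jaw":-0.6},
  {"dx":0,"dy":0,"dz":0.001,"wx":0,"wy":0,"wz":0,"jaw":-0.6},
  {"dx":0,"dy":0,"dz":0.001,"wx":0,"wy":0,"wz":0,"jaw":-0.6},
  {"dx":0,"dy":0,"dz":0.001,"wx":0,"wy":0,"wz":0,"jaw":-0.6},
  {"dx":0,"dy":0,"dz":0.02,"wx":0,"wy":0,"wz":0,"jaw":-0.6},
  {"dx":0,"dy":0,"dz":0.06,"wx":0,"wy":0,"wz":0,"jaw":-0.6},
  {"dx":-0.03,"dy":0.03,"dz":0.09,"wx":0,"wy":0,"wz":0,"jaw":-0.6},
  {"dx":-0.06,"dy":0.06,"dz":0.1,"wx":0,"wy":0,"wz":0,"jaw":-0.6},
  {"dx":-0.08,"dy":0.09,"dz":0.1,"wx":0,"wy":0,"wz":0,"jaw":-0.6},
  {"dx":-0.1,"dy":0.13,"dz":0.1,"wx":0,"wy":0,"wz":0,"jaw":-0.6},
  {"dx":-0.1,"dy":0.17,"dz":0.1,"wx":0,"wy":0,"wz":0,"jaw":-0.6},
  {"dx":-0.1,"dy":0.2,"dz":0.1,"wx":0,"wy":0,"wz":0,"jaw":-0.6},
  {"dx":-0.1,"dy":0.2,"dz":0.1,"wx":0,"wy":0,"wz":0,"jaw":-0.6},
])

```text
time: 24.85
position: [394.0, -110.2, 162.7]
eef_rot: [[-0.088, 0.008, 0.996], [-0.996, 0.002, -0.088], [-0.002, -1.0, 0.008]]
wrist_force: [0.4, -0.7, -0.5]
opening: 76.0
```

Run:
```python
from h import *
d=capture("side");crop(d,300,80,480,240,4,"pics/s15.png")
c=capture("top");crop(c,380,210,490,320,6,"pics/t15.png")
s=state();print(s["time"],s["position"],s["opening"],s["eef_rot"])
```

```text
24.95 [ 394.92531458 -113.81559258  163.20212782] 75.83180187150757 [[-8.99190137e-02  8.65652575e-03  9.95911460e-01]
 [-9.95949025e-01 -1.11615998e-03 -8.99127037e-02]
 [ 3.33264880e-04 -9.99961909e-01  8.72182238e-03]]
```

View pics/s15.png

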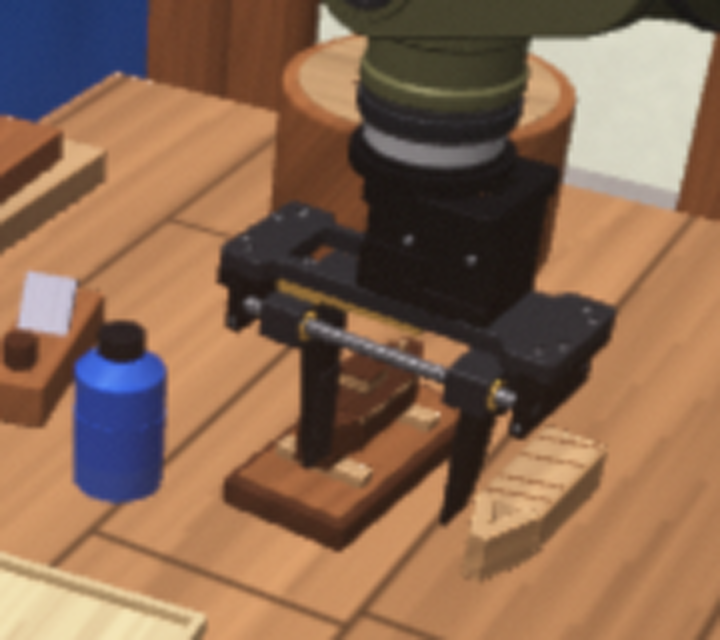

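View pics/t15.png

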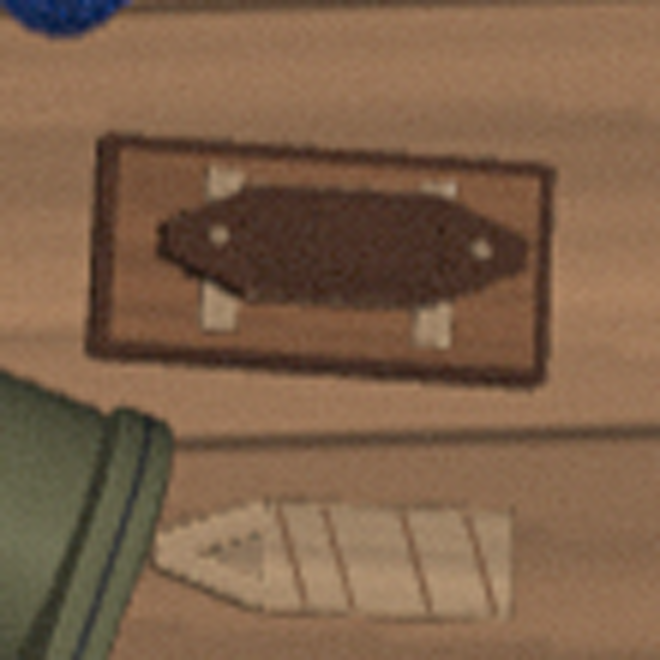

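Run:
```python
from h import *
c=capture("top")
f=lambda p,z:ray(c,(np.array(p,float)+.5)/6-.5+[380,210],z)[:,:2]
a=f([(160,232),(527,250)],62);print(a,a.mean(0))
b=f([(153,550),(512,512),(510,618)],34);print(b)
# model sides mid
print(f([(345,186),(345,308)],64).mean(0))
```

```text
[[ 502.5621736  -243.46960171]
 [ 491.54735932 -383.43682887]] [ 497.05476646 -313.45321529]
[[ 381.42336422 -239.30044937]
 [ 392.32752761 -378.92216515]
 [ 351.55495996 -375.58709296]]
[ 494.56077967 -313.55099007]
```

>>> play_rows([
  {"dx":-0.019,"dy":-0.197,"dz":0,"wx":0,"wy":0,"wz":0.031,"jaw":-0.6},
  {"dx":-0.019,"dy":-0.197,"dz":0,"wx":0,"wy":0,"wz":0.031,"jaw":-0.6},
  {"dx":-0.019,"dy":-0.197,"dz":0,"wx":0,"wy":0,"wz":0.031,"jaw":-0.6},
  {"dx":-0.019,"dy":-0.197,"dz":0,"wx":0,"wy":0,"wz":0.031,"jaw":-0.6},
  {"dx":-0.019,"dy":-0.197,"dz":0,"wx":0,"wy":0,"wz":0.031,"jaw":-0.6},
  {"dx":-0.019,"dy":-0.197,"dz":0,"wx":0,"wy":0,"wz":0.031,"jaw":-0.6},
  {"dx":-0.019,"dy":-0.197,"dz":0,"wx":0,"wy":0,"wz":0.031,"jaw":-0.6},
  {"dx":-0.019,"dy":-0.197,"dz":-0.04,"wx":0,"wy":0,"wz":0.031,"jaw":-0.6},
  {"dx":-0.019,"dy":-0.197,"dz":-0.07,"wx":0,"wy":0,"wz":0.031,"jaw":-0.6},
  {"dx":-0.019,"dy":-0.197,"dz":-0.07,"wx":0,"wy":0,"wz":0.031,"jaw":-0.6},
  {"dx":-0.019,"dy":-0.197,"dz":-0.07,"wx":0,"wy":0,"wz":0.031,"jaw":-0.6},
])

```text
time: 25.92
position: [375.0, -310.1, 91.5]
eef_rot: [[-0.061, 0.005, 0.998], [-0.998, 0.003, -0.061], [-0.003, -1.0, 0.005]]
wrist_force: [-0.1, -0.2, 0.6]
opening: 76.0
```

>>> play_rows([
  {"dx":0.001,"dy":0,"dz":-0.025,"wx":0,"wy":0,"wz":0,"jaw":-0.6},
  {"dx":0.001,"dy":0,"dz":-0.045,"wx":0,"wy":0,"wz":0,"jaw":-0.6},
  {"dx":0.001,"dy":0,"dz":-0.057,"wx":0,"wy":0,"wz":0,"jaw":-0.6},
  {"dx":0.001,"dy":0,"dz":-0.058,"wx":0,"wy":0,"wz":0,"jaw":-0.6},
  {"dx":0.001,"dy":0,"dz":-0.058,"wx":0,"wy":0,"wz":0,"jaw":-0.6},
  {"dx":0.001,"dy":0,"dz":-0.058,"wx":0,"wy":0,"wz":0,"jaw":1},
  {"dx":0.001,"dy":0,"dz":-0.058,"wx":0,"wy":0,"wz":0,"jaw":1},
  {"dx":0.001,"dy":0,"dz":-0.058,"wx":0,"wy":0,"wz":0,"jaw":1},
  {"dx":0.001,"dy":0,"dz":-0.058,"wx":0,"wy":0,"wz":0,"jaw":1},
  {"dx":0.001,"dy":0,"dz":-0.058,"wx":0,"wy":0,"wz":0,"jaw":1},
  {"dx":0.001,"dy":0,"dz":-0.058,"wx":0,"wy":0,"wz":0,"jaw":1},
  {"dx":0.001,"dy":0,"dz":-0.058,"wx":0,"wy":0,"wz":0,"jaw":1},
])

```text
time: 26.92
position: [376.1, -310.3, 34.0]
eef_rot: [[-0.061, 0.005, 0.998], [-0.998, 0.003, -0.061], [-0.003, -1.0, 0.005]]
wrist_force: [-0.5, 0.5, 2.9]
opening: 44.3
```

Run:
```python
from h import *
d=capture("side");crop(d,300,80,540,300,3.2,"pics/s16.png")
s=state();print(s["time"],s["position"],s["opening"],s["eef_rot"],s["wrist_force"])
```

```text
26.9667 [ 376.09743639 -310.30929114   33.93737739] 44.08086523250036 [[-0.06048174  0.00517389  0.99815589]
 [-0.99816473  0.00271248 -0.06049633]
 [-0.00302048 -0.99998294  0.00500033]] [-0.58317705 -0.25713852  3.76614363]
```

View pics/s16.png

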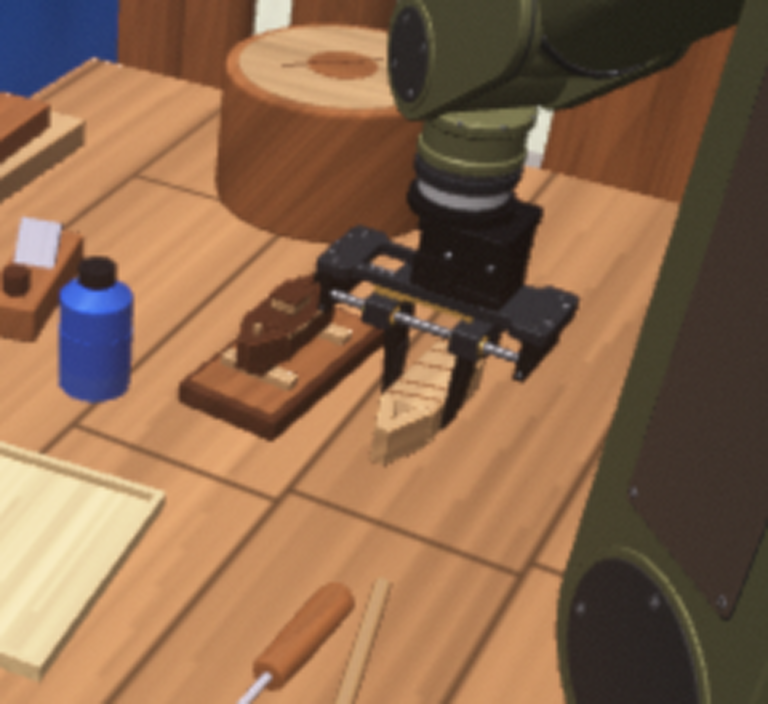

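>>> play_rows([
  {"dx":0,"dy":0,"dz":0.02,"wx":0,"wy":0,"wz":0,"jaw":1},
  {"dx":0,"dy":0,"dz":0.05,"wx":0,"wy":0,"wz":0,"jaw":1},
  {"dx":0,"dy":0,"dz":0.08,"wx":0,"wy":0,"wz":0,"jaw":1},
  {"dx":0.004,"dy":0.006,"dz":0.105,"wx":0,"wy":0,"wz":0,"jaw":1},
  {"dx":0.015,"dy":0.02,"dz":0.115,"wx":0,"wy":0,"wz":0.02,"jaw":1},
  {"dx":0.033,"dy":0.045,"dz":0.115,"wx":0,"wy":0,"wz":0.04,"jaw":1},
  {"dx":0.055,"dy":0.075,"dz":0.115,"wx":0,"wy":0,"wz":0.06,"jaw":1},
  {"dx":0.077,"dy":0.106,"dz":0.115,"wx":0,"wy":0,"wz":0.08,"jaw":1},
  {"dx":0.1,"dy":0.137,"dz":0.115,"wx":0,"wy":0,"wz":0.1,"jaw":1},
  {"dx":0.122,"dy":0.168,"dz":0.115,"wx":0,"wy":0,"wz":0.12,"jaw":1},
  {"dx":0.145,"dy":0.2,"dz":0.115,"wx":0,"wy":0,"wz":0.14,"jaw":1},
  {"dx":0.168,"dy":0.231,"dz":0.115,"wx":0,"wy":0,"wz":0.166,"jaw":1},
  {"dx":0.19,"dy":0.261,"dz":0.115,"wx":0,"wy":0,"wz":0.166,"jaw":1},
  {"dx":0.209,"dy":0.287,"dz":0.115,"wx":0,"wy":0,"wz":0.166,"jaw":1},
  {"dx":0.222,"dy":0.305,"dz":0.115,"wx":0,"wy":0,"wz":0.166,"jaw":1},
  {"dx":0.2285,"dy":0.314,"dz":0.1,"wx":0,"wy":0,"wz":0.166,"jaw":1},
  {"dx":0.2285,"dy":0.314,"dz":0.07,"wx":0,"wy":0,"wz":0.166,"jaw":1},
  {"dx":0.2285,"dy":0.314,"dz":0.04,"wx":0,"wy":0,"wz":0.166,"jaw":1},
  {"dx":0.2285,"dy":0.314,"dz":0.03,"wx":0,"wy":0,"wz":0.166,"jaw":1},
  {"dx":0.2285,"dy":0.314,"dz":0.03,"wx":0,"wy":0,"wz":0.166,"jaw":1},
])

```text
time: 28.63
position: [600.9, 4.0, 59.1]
eef_rot: [[0.105, -0.005, 0.994], [-0.994, 0.004, 0.105], [-0.005, -1.0, -0.004]]
wrist_force: [-1.2, 0.8, -1.6]
opening: 43.8
```

Run:
```python
from h import *
d=capture("side");crop(d,225,140,435,300,3.8,"pics/s17.png")
s=state();print(s["time"],s["position"],s["opening"],s["eef_rot"],s["wrist_force"])
```

```text
28.6833 [602.85627471   3.74665713  61.81235665] 43.506196249344356 [[ 1.05091348e-01 -1.05604155e-04  9.94462567e-01]
 [-9.94454891e-01  3.91937553e-03  1.05090953e-01]
 [-3.90877029e-03 -9.99992314e-01  3.06873887e-04]] [ 0.05424193  0.47609537 -2.11528175]
```

View pics/s17.png

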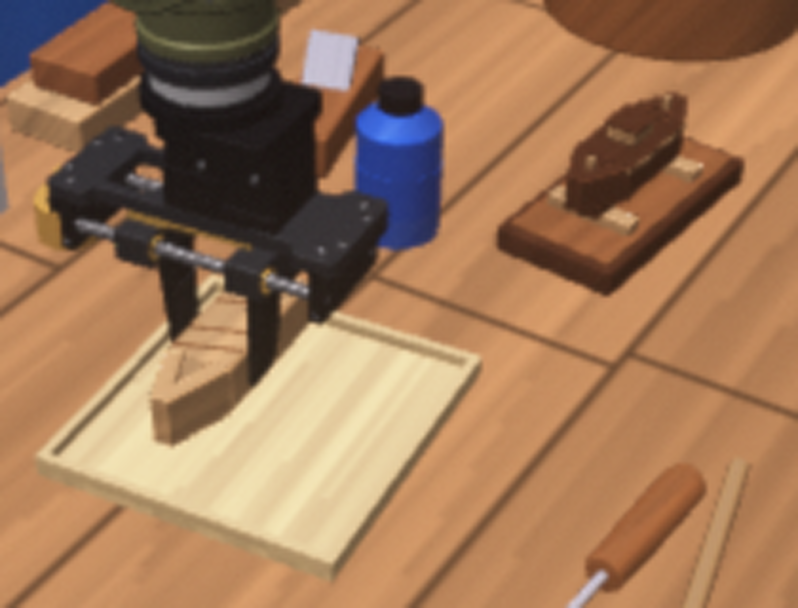

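>>> play_rows([
  {"dx":0.001,"dy":0,"dz":-0.008,"wx":0,"wy":0,"wz":0,"jaw":1},
  {"dx":0.001,"dy":0,"dz":-0.014,"wx":0,"wy":0,"wz":0,"jaw":1},
  {"dx":0.001,"dy":0,"dz":-0.018,"wx":0,"wy":0,"wz":0,"jaw":1},
  {"dx":0.001,"dy":0,"dz":-0.021,"wx":0,"wy":0,"wz":0,"jaw":1},
  {"dx":0.001,"dy":0,"dz":-0.022,"wx":0,"wy":0,"wz":0,"jaw":1},
  {"dx":0.001,"dy":0,"dz":-0.023,"wx":0,"wy":0,"wz":0,"jaw":1},
  {"dx":0.001,"dy":0,"dz":-0.023,"wx":0,"wy":0,"wz":0,"jaw":1},
])

```text
time: 29.27
position: [604.4, 3.6, 40.0]
eef_rot: [[0.105, 0.001, 0.994], [-0.994, 0.004, 0.105], [-0.004, -1.0, 0.001]]
wrist_force: [-1.9, 0.6, 3.5]
opening: 43.7
```

>>> play_rows([
  {"dx":0,"dy":0,"dz":0.001,"wx":0,"wy":0,"wz":0,"jaw":-0.6},
  {"dx":0,"dy":0,"dz":0.001,"wx":0,"wy":0,"wz":0,"jaw":-0.6},
  {"dx":0,"dy":0,"dz":0.001,"wx":0,"wy":0,"wz":0,"jaw":-0.6},
  {"dx":0,"dy":0,"dz":0.001,"wx":0,"wy":0,"wz":0,"jaw":-0.6},
  {"dx":0,"dy":0,"dz":0.001,"wx":0,"wy":0,"wz":0,"jaw":-0.6},
  {"dx":0,"dy":0,"dz":0.02,"wx":0,"wy":0,"wz":0,"jaw":-0.6},
  {"dx":0,"dy":0,"dz":0.06,"wx":0,"wy":0,"wz":0,"jaw":-0.8},
  {"dx":0,"dy":0,"dz":0.1,"wx":0,"wy":0,"wz":0,"jaw":-0.8},
  {"dx":-0.02,"dy":0.03,"dz":0.14,"wx":0,"wy":0,"wz":0,"jaw":-0.8},
  {"dx":-0.04,"dy":0.07,"dz":0.16,"wx":0,"wy":0,"wz":0,"jaw":-0.8},
  {"dx":-0.06,"dy":0.1,"dz":0.16,"wx":0,"wy":0,"wz":0,"jaw":-0.8},
  {"dx":-0.08,"dy":0.14,"dz":0.16,"wx":0,"wy":0,"wz":0,"jaw":-0.8},
  {"dx":-0.1,"dy":0.18,"dz":0.16,"wx":0,"wy":0,"wz":0,"jaw":-0.8},
  {"dx":-0.115,"dy":0.21,"dz":0.16,"wx":0,"wy":0,"wz":-0.05,"jaw":-0.8},
  {"dx":-0.115,"dy":0.24,"dz":0.16,"wx":0,"wy":0,"wz":-0.05,"jaw":-0.8},
  {"dx":-0.115,"dy":0.269,"dz":0.16,"wx":0,"wy":0,"wz":-0.05,"jaw":-0.8},
  {"dx":-0.115,"dy":0.269,"dz":0.16,"wx":0,"wy":0,"wz":-0.05,"jaw":-0.8},
  {"dx":-0.115,"dy":0.269,"dz":0.16,"wx":0,"wy":0,"wz":-0.05,"jaw":-0.8},
])

```text
time: 30.77
position: [489.0, 273.9, 199.9]
eef_rot: [[0.058, 0.001, 0.998], [-0.998, 0.003, 0.058], [-0.003, -1.0, 0.001]]
wrist_force: [-0.8, 0.0, 0.2]
opening: 85.3
```

Run:
```python
from h import *
d=capture("side");cv2.imwrite("pics/s18.png",d["pixels"])
c=capture("top");crop(c,240,170,360,275,6,"pics/t18.png")
s=state();print(s["time"],s["position"],s["opening"],s["eef_rot"],s["wrist_force"])
```

```text
30.8667 [489.36297984 272.16286892 199.74410566] 85.42555935434824 [[ 5.52079783e-02  7.46044820e-04  9.98474598e-01]
 [-9.98470341e-01  3.05535696e-03  5.52054600e-02]
 [-3.00951057e-03 -9.99995054e-01  9.13583706e-04]] [-0.51150753 -0.15350648 -0.52279588]
```

View pics/s18.png

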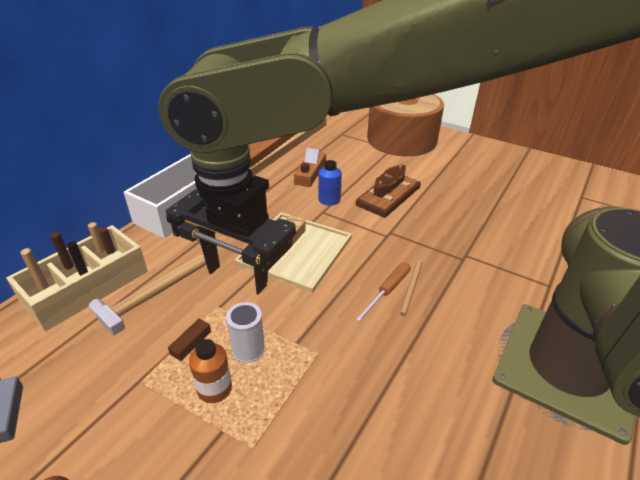

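View pics/t18.png

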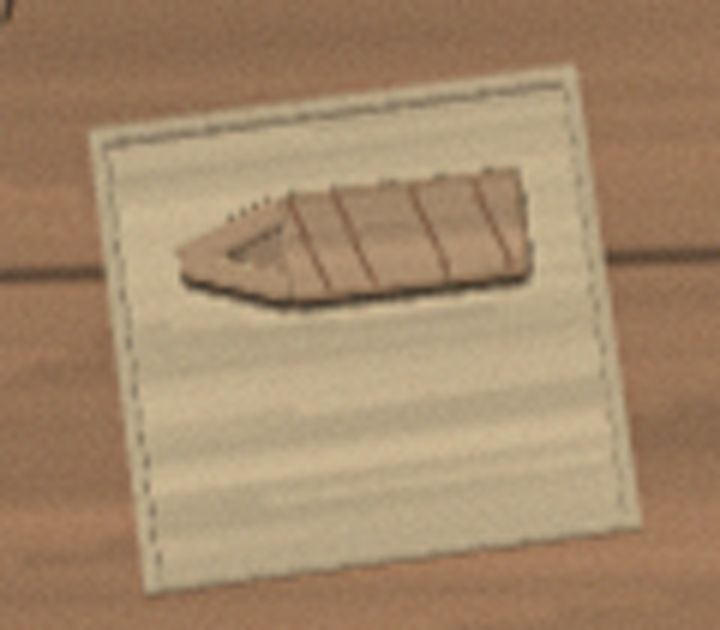

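Run:
```python
from h import *
c=capture("top")
b=ray(c,(np.array([(178,252),(518,168),(528,273)],float)+.5)/6-.5+[240,170],40)[:,:2]
t=b[0];r=b[1:].mean(0);u=(t-r)/np.linalg.norm(t-r);o=r+69*u;o2=t-71*u
a=np.radians(6.06);R=np.array([[np.cos(a),-np.sin(a)],[np.sin(a),np.cos(a)]])
T=np.array([574,.64])
print(b,o,o2,np.degrees(np.arctan2(-u[0],u[1])),R.T@(o-T),R.T@(o2-T))
```

```text
[[602.09708435  73.14367853]
 [631.83455505 -62.65468938]
 [589.46692322 -65.23999213]] [606.35390995   4.91874131] [606.51845931   2.28147814] 3.570283669302826 [32.62481883  0.83923327] [32.51003315 -1.80066403]
```

>>> play_rows([
  {"dx":0,"dy":0,"dz":-0.04,"wx":0,"wy":0,"wz":0,"jaw":-0.8},
  {"dx":0,"dy":0,"dz":-0.08,"wx":0,"wy":0,"wz":0,"jaw":-0.8},
  {"dx":0,"dy":0,"dz":-0.105,"wx":0,"wy":0,"wz":0,"jaw":-0.8},
  {"dx":0,"dy":0,"dz":-0.122,"wx":0,"wy":0,"wz":0,"jaw":-0.8},
  {"dx":0,"dy":0,"dz":-0.125,"wx":0,"wy":0,"wz":0,"jaw":-0.8},
  {"dx":0,"dy":0,"dz":-0.125,"wx":0,"wy":0,"wz":0,"jaw":-0.8},
  {"dx":0,"dy":0,"dz":-0.125,"wx":0,"wy":0,"wz":0,"jaw":-0.8},
  {"dx":0,"dy":0,"dz":-0.125,"wx":0,"wy":0,"wz":0,"jaw":1},
  {"dx":0,"dy":0,"dz":-0.125,"wx":0,"wy":0,"wz":0,"jaw":1},
  {"dx":0,"dy":0,"dz":-0.125,"wx":0,"wy":0,"wz":0,"jaw":1},
  {"dx":0,"dy":0,"dz":-0.125,"wx":0,"wy":0,"wz":0,"jaw":1},
  {"dx":0,"dy":0,"dz":-0.125,"wx":0,"wy":0,"wz":0,"jaw":1},
  {"dx":0,"dy":0,"dz":-0.125,"wx":0,"wy":0,"wz":0,"jaw":1},
])

```text
time: 32.0
position: [489.5, 272.0, 75.4]
eef_rot: [[0.054, 0.001, 0.999], [-0.999, 0.003, 0.054], [-0.003, -1.0, 0.001]]
wrist_force: [-2.6, -0.2, 3.6]
opening: 59.1
```

>>> play_rows([
  {"dx":0,"dy":0,"dz":0.02,"wx":0,"wy":0,"wz":0,"jaw":1},
  {"dx":0,"dy":0,"dz":0.05,"wx":0,"wy":0,"wz":0,"jaw":1},
  {"dx":0,"dy":0,"dz":0.08,"wx":0,"wy":0,"wz":0,"jaw":1},
  {"dx":0,"dy":-0.01,"dz":0.1,"wx":0,"wy":0,"wz":0,"jaw":1},
  {"dx":0.005,"dy":-0.03,"dz":0.1,"wx":0,"wy":0,"wz":0,"jaw":1},
  {"dx":0.01,"dy":-0.06,"dz":0.1,"wx":0,"wy":0,"wz":0,"jaw":1},
  {"dx":0.016,"dy":-0.095,"dz":0.1,"wx":0,"wy":0,"wz":0,"jaw":1},
  {"dx":0.023,"dy":-0.13,"dz":0.1,"wx":0,"wy":0,"wz":0.02,"jaw":1},
  {"dx":0.03,"dy":-0.165,"dz":0.1,"wx":0,"wy":0,"wz":0.052,"jaw":1},
  {"dx":0.036,"dy":-0.2,"dz":0.1,"wx":0,"wy":0,"wz":0.052,"jaw":1},
  {"dx":0.042,"dy":-0.235,"dz":0.1,"wx":0,"wy":0,"wz":0.052,"jaw":1},
  {"dx":0.048,"dy":-0.265,"dz":0.1,"wx":0,"wy":0,"wz":0.052,"jaw":1},
  {"dx":0.053,"dy":-0.29,"dz":0.1,"wx":0,"wy":0,"wz":0.052,"jaw":1},
  {"dx":0.056,"dy":-0.305,"dz":0.1,"wx":0,"wy":0,"wz":0.052,"jaw":1},
  {"dx":0.057,"dy":-0.31,"dz":0.1,"wx":0,"wy":0,"wz":0.052,"jaw":1},
  {"dx":0.057,"dy":-0.31,"dz":0.1,"wx":0,"wy":0,"wz":0.052,"jaw":1},
  {"dx":0.057,"dy":-0.31,"dz":0.1,"wx":0,"wy":0,"wz":0.052,"jaw":1},
])

```text
time: 33.42
position: [546.0, -37.5, 174.7]
eef_rot: [[0.106, -0.001, 0.994], [-0.994, 0.004, 0.106], [-0.004, -1.0, -0.0]]
wrist_force: [-0.9, -0.0, -2.4]
opening: 59.2
```

Run:
```python
from h import *
d=capture("side");crop(d,225,140,435,300,3.8,"pics/s19.png")
s=state();print(s["time"],s["position"],s["opening"],s["eef_rot"],s["wrist_force"])
```

```text
33.4667 [546.01086198 -37.09953383 174.83221612] 59.363737164410026 [[ 1.06929117e-01 -4.96042724e-04  9.94266523e-01]
 [-9.94258256e-01  4.05481006e-03  1.06930251e-01]
 [-4.08460387e-03 -9.99991656e-01 -5.96173160e-05]] [-0.55861376 -0.50685754 -2.69176384]
```

View pics/s19.png

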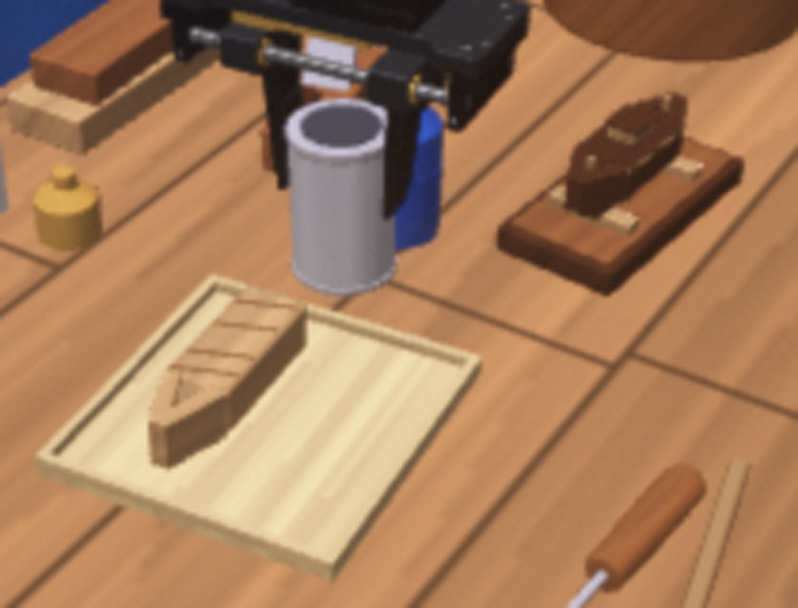

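>>> play_rows([
  {"dx":0,"dy":-0.001,"dz":-0.02,"wx":0,"wy":0,"wz":0,"jaw":1},
  {"dx":0,"dy":-0.001,"dz":-0.045,"wx":0,"wy":0,"wz":0,"jaw":1},
  {"dx":0,"dy":-0.001,"dz":-0.065,"wx":0,"wy":0,"wz":0,"jaw":1},
  {"dx":0,"dy":-0.001,"dz":-0.08,"wx":0,"wy":0,"wz":0,"jaw":1},
  {"dx":0,"dy":-0.001,"dz":-0.088,"wx":0,"wy":0,"wz":0,"jaw":1},
  {"dx":0,"dy":-0.001,"dz":-0.092,"wx":0,"wy":0,"wz":0,"jaw":1},
  {"dx":0,"dy":-0.001,"dz":-0.094,"wx":0,"wy":0,"wz":0,"jaw":1},
  {"dx":0,"dy":-0.001,"dz":-0.096,"wx":0,"wy":0,"wz":0,"jaw":1},
  {"dx":0,"dy":-0.001,"dz":-0.097,"wx":0,"wy":0,"wz":0,"jaw":1},
  {"dx":0,"dy":-0.001,"dz":-0.098,"wx":0,"wy":0,"wz":0,"jaw":1},
  {"dx":0,"dy":-0.001,"dz":-0.098,"wx":0,"wy":0,"wz":0,"jaw":1},
])

```text
time: 34.38
position: [546.9, -38.1, 78.4]
eef_rot: [[0.107, 0.001, 0.994], [-0.994, 0.004, 0.107], [-0.004, -1.0, 0.002]]
wrist_force: [-2.6, 0.7, 2.4]
opening: 59.1
```

Contact at the expected 78.4 mm. Releasing and going to the bottle.

>>> play_rows([
  {"dx":0,"dy":0,"dz":0.001,"wx":0,"wy":0,"wz":0,"jaw":-0.7},
  {"dx":0,"dy":0,"dz":0.001,"wx":0,"wy":0,"wz":0,"jaw":-0.7},
  {"dx":0,"dy":0,"dz":0.001,"wx":0,"wy":0,"wz":0,"jaw":-0.7},
  {"dx":0,"dy":0,"dz":0.001,"wx":0,"wy":0,"wz":0,"jaw":-0.7},
  {"dx":0,"dy":0,"dz":0.001,"wx":0,"wy":0,"wz":0,"jaw":-0.7},
  {"dx":0,"dy":0,"dz":0.02,"wx":0,"wy":0,"wz":0,"jaw":-0.7},
  {"dx":0,"dy":0,"dz":0.06,"wx":0,"wy":0,"wz":0,"jaw":-0.8},
  {"dx":0,"dy":0,"dz":0.1,"wx":0,"wy":0,"wz":0,"jaw":-0.8},
  {"dx":0,"dy":0.02,"dz":0.125,"wx":0,"wy":0,"wz":0,"jaw":-0.8},
  {"dx":-0.061,"dy":0.401,"dz":0.125,"wx":0,"wy":0,"wz":-0.053,"jaw":-0.8},
  {"dx":-0.061,"dy":0.401,"dz":0.125,"wx":0,"wy":0,"wz":-0.053,"jaw":-0.8},
  {"dx":-0.061,"dy":0.401,"dz":0.125,"wx":0,"wy":0,"wz":-0.053,"jaw":-0.8},
  {"dx":-0.061,"dy":0.401,"dz":0.125,"wx":0,"wy":0,"wz":-0.053,"jaw":-0.8},
  {"dx":-0.061,"dy":0.401,"dz":0.125,"wx":0,"wy":0,"wz":-0.053,"jaw":-0.8},
  {"dx":-0.061,"dy":0.401,"dz":0.125,"wx":0,"wy":0,"wz":-0.053,"jaw":-0.8},
  {"dx":-0.061,"dy":0.401,"dz":0.125,"wx":0,"wy":0,"wz":-0.053,"jaw":-0.8},
  {"dx":-0.061,"dy":0.401,"dz":0.125,"wx":0,"wy":0,"wz":-0.053,"jaw":-0.8},
  {"dx":-0.061,"dy":0.401,"dz":0.125,"wx":0,"wy":0,"wz":-0.053,"jaw":-0.8},
  {"dx":-0.061,"dy":0.401,"dz":0.125,"wx":0,"wy":0,"wz":-0.053,"jaw":-0.8},
  {"dx":-0.061,"dy":0.401,"dz":0.125,"wx":0,"wy":0,"wz":-0.053,"jaw":-0.8},
])

```text
time: 36.05
position: [485.0, 365.4, 203.2]
eef_rot: [[0.058, 0.001, 0.998], [-0.998, 0.004, 0.058], [-0.004, -1.0, 0.001]]
wrist_force: [-0.7, -0.1, -0.4]
opening: 85.5
```

Run:
```python
from h import *
d=capture("side");cv2.imwrite("pics/s20.png",d["pixels"])
c=capture("top");crop(c,240,170,360,275,6,"pics/t20.png")
s=state();print(s["time"],s["position"],s["opening"],s["eef_rot"],s["wrist_force"])
```

```text
36.15 [485.81919921 362.40167703 203.02668001] 85.2599259266015 [[ 0.05482727  0.00114935  0.99849519]
 [-0.99849214  0.00279033  0.05482389]
 [-0.00272311 -0.99999545  0.0013006 ]] [-0.49764434 -0.26818167 -0.06790869]
```

View pics/s20.png

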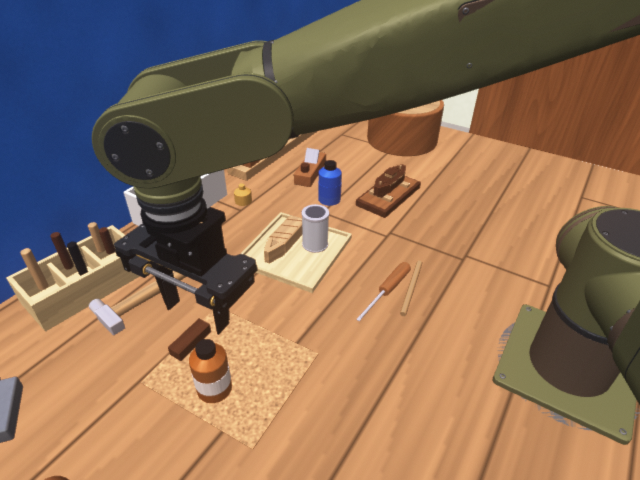

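View pics/t20.png

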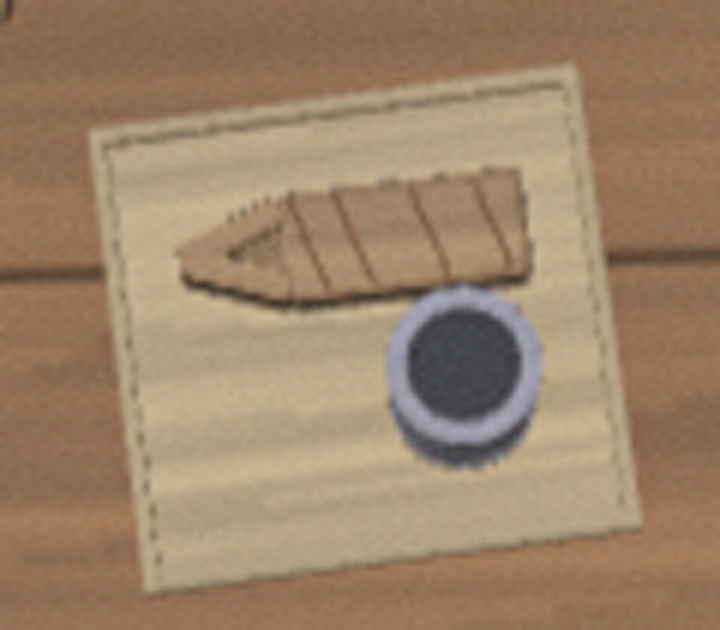

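The tin is back on the same pixels as at the start, (464,363) in the crop. Gripping the bottle.

>>> play_rows([
  {"dx":-0.001,"dy":0,"dz":-0.04,"wx":0,"wy":0,"wz":0,"jaw":-0.8},
  {"dx":-0.001,"dy":0,"dz":-0.08,"wx":0,"wy":0,"wz":0,"jaw":-0.8},
  {"dx":-0.001,"dy":0,"dz":-0.105,"wx":0,"wy":0,"wz":0,"jaw":-0.8},
  {"dx":-0.001,"dy":0,"dz":-0.122,"wx":0,"wy":0,"wz":0,"jaw":-0.8},
  {"dx":-0.001,"dy":0,"dz":-0.127,"wx":0,"wy":0,"wz":0,"jaw":-0.8},
  {"dx":-0.001,"dy":0,"dz":-0.127,"wx":0,"wy":0,"wz":0,"jaw":-0.8},
  {"dx":-0.001,"dy":0,"dz":-0.127,"wx":0,"wy":0,"wz":0,"jaw":-0.8},
  {"dx":-0.001,"dy":0,"dz":-0.127,"wx":0,"wy":0,"wz":0,"jaw":1},
  {"dx":-0.001,"dy":0,"dz":-0.127,"wx":0,"wy":0,"wz":0,"jaw":1},
  {"dx":-0.001,"dy":0,"dz":-0.127,"wx":0,"wy":0,"wz":0,"jaw":1},
  {"dx":-0.001,"dy":0,"dz":-0.127,"wx":0,"wy":0,"wz":0,"jaw":1},
  {"dx":-0.001,"dy":0,"dz":-0.127,"wx":0,"wy":0,"wz":0,"jaw":1},
  {"dx":-0.001,"dy":0,"dz":-0.127,"wx":0,"wy":0,"wz":0,"jaw":1},
])

```text
time: 37.23
position: [485.0, 362.7, 76.7]
eef_rot: [[0.055, 0.002, 0.998], [-0.998, 0.003, 0.055], [-0.003, -1.0, 0.002]]
wrist_force: [-0.3, -0.2, 2.5]
opening: 57.2
```

>>> play_rows([
  {"dx":0,"dy":0,"dz":0.02,"wx":0,"wy":0,"wz":0,"jaw":1},
  {"dx":0,"dy":0,"dz":0.05,"wx":0,"wy":0,"wz":0,"jaw":1},
  {"dx":0,"dy":0,"dz":0.08,"wx":0,"wy":0,"wz":0,"jaw":1},
  {"dx":0,"dy":-0.01,"dz":0.105,"wx":0,"wy":0,"wz":0,"jaw":1},
  {"dx":0.005,"dy":-0.03,"dz":0.11,"wx":0,"wy":0,"wz":0,"jaw":1},
  {"dx":0.01,"dy":-0.06,"dz":0.11,"wx":0,"wy":0,"wz":0,"jaw":1},
  {"dx":0.016,"dy":-0.095,"dz":0.11,"wx":0,"wy":0,"wz":0,"jaw":1},
  {"dx":0.023,"dy":-0.13,"dz":0.11,"wx":0,"wy":0,"wz":0.02,"jaw":1},
  {"dx":0.029,"dy":-0.165,"dz":0.11,"wx":0,"wy":0,"wz":0.052,"jaw":1},
  {"dx":0.034,"dy":-0.2,"dz":0.11,"wx":0,"wy":0,"wz":0.052,"jaw":1},
  {"dx":0.04,"dy":-0.235,"dz":0.11,"wx":0,"wy":0,"wz":0.052,"jaw":1},
  {"dx":0.046,"dy":-0.27,"dz":0.11,"wx":0,"wy":0,"wz":0.052,"jaw":1},
  {"dx":0.051,"dy":-0.3,"dz":0.11,"wx":0,"wy":0,"wz":0.052,"jaw":1},
  {"dx":0.054,"dy":-0.32,"dz":0.11,"wx":0,"wy":0,"wz":0.052,"jaw":1},
  {"dx":0.055,"dy":-0.33,"dz":0.11,"wx":0,"wy":0,"wz":0.052,"jaw":1},
  {"dx":0.055,"dy":-0.33,"dz":0.11,"wx":0,"wy":0,"wz":0.052,"jaw":1},
  {"dx":0.055,"dy":-0.33,"dz":0.11,"wx":0,"wy":0,"wz":0.052,"jaw":1},
])

```text
time: 38.65
position: [539.6, 33.0, 186.2]
eef_rot: [[0.106, 0.001, 0.994], [-0.994, 0.004, 0.106], [-0.004, -1.0, 0.001]]
wrist_force: [0.2, -0.1, -2.0]
opening: 57.0
```

Run:
```python
from h import *
d=capture("side");crop(d,225,100,435,300,3,"pics/s21.png")
s=state();print(s["time"],s["position"],s["opening"],s["eef_rot"],s["wrist_force"])
```

```text
38.7 [539.6521685   33.58132921 186.28855689] 56.98049689155856 [[ 1.07351293e-01  7.67077809e-04  9.94220856e-01]
 [-9.94213530e-01  3.99854805e-03  1.07347417e-01]
 [-3.89309604e-03 -9.99991712e-01  1.19188844e-03]] [ 0.1667723  -0.52593903 -2.54104477]
```

View pics/s21.png

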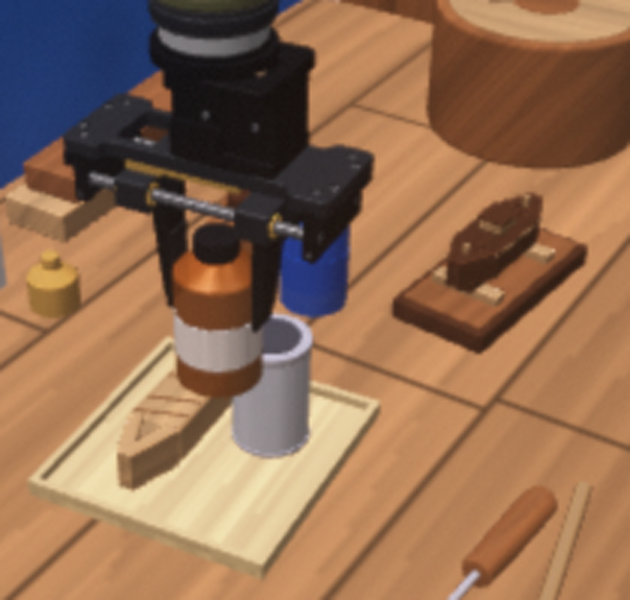

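>>> play_rows([
  {"dx":0,"dy":0,"dz":-0.02,"wx":0,"wy":0,"wz":0,"jaw":1},
  {"dx":0,"dy":0,"dz":-0.045,"wx":0,"wy":0,"wz":0,"jaw":1},
  {"dx":0,"dy":0,"dz":-0.07,"wx":0,"wy":0,"wz":0,"jaw":1},
  {"dx":0,"dy":0,"dz":-0.088,"wx":0,"wy":0,"wz":0,"jaw":1},
  {"dx":0,"dy":0,"dz":-0.097,"wx":0,"wy":0,"wz":0,"jaw":1},
  {"dx":0,"dy":0,"dz":-0.102,"wx":0,"wy":0,"wz":0,"jaw":1},
  {"dx":0,"dy":0,"dz":-0.104,"wx":0,"wy":0,"wz":0,"jaw":1},
  {"dx":0,"dy":0,"dz":-0.106,"wx":0,"wy":0,"wz":0,"jaw":1},
  {"dx":0,"dy":0,"dz":-0.107,"wx":0,"wy":0,"wz":0,"jaw":1},
  {"dx":0,"dy":0,"dz":-0.108,"wx":0,"wy":0,"wz":0,"jaw":1},
  {"dx":0,"dy":0,"dz":-0.108,"wx":0,"wy":0,"wz":0,"jaw":1},
])

```text
time: 39.62
position: [540.7, 33.6, 79.7]
eef_rot: [[0.107, 0.003, 0.994], [-0.994, 0.004, 0.107], [-0.004, -1.0, 0.004]]
wrist_force: [-0.2, 0.8, 1.5]
opening: 56.9
```

Contact. Releasing and retreating toward the robot side, clear of everything.

>>> play_rows([
  {"dx":0,"dy":0,"dz":0.001,"wx":0,"wy":0,"wz":0,"jaw":-0.7},
  {"dx":0,"dy":0,"dz":0.001,"wx":0,"wy":0,"wz":0,"jaw":-0.7},
  {"dx":0,"dy":0,"dz":0.001,"wx":0,"wy":0,"wz":0,"jaw":-0.7},
  {"dx":0,"dy":0,"dz":0.001,"wx":0,"wy":0,"wz":0,"jaw":-0.7},
  {"dx":0,"dy":0,"dz":0.001,"wx":0,"wy":0,"wz":0,"jaw":-0.7},
  {"dx":0,"dy":0,"dz":0.02,"wx":0,"wy":0,"wz":0,"jaw":-0.7},
  {"dx":0,"dy":0,"dz":0.06,"wx":0,"wy":0,"wz":0,"jaw":-0.7},
  {"dx":0,"dy":0,"dz":0.1,"wx":0,"wy":0,"wz":0,"jaw":-0.7},
  {"dx":0,"dy":0.02,"dz":0.13,"wx":0,"wy":0,"wz":0,"jaw":-0.7},
  {"dx":-0.06,"dy":0.3,"dz":0.13,"wx":0,"wy":0,"wz":0,"jaw":-0.7},
  {"dx":-0.06,"dy":0.3,"dz":0.13,"wx":0,"wy":0,"wz":0,"jaw":-0.7},
  {"dx":-0.06,"dy":0.3,"dz":0.13,"wx":0,"wy":0,"wz":0,"jaw":-0.7},
  {"dx":-0.06,"dy":0.3,"dz":0.13,"wx":0,"wy":0,"wz":0,"jaw":-0.7},
  {"dx":-0.06,"dy":0.3,"dz":0.13,"wx":0,"wy":0,"wz":0,"jaw":-0.7},
  {"dx":-0.06,"dy":0.3,"dz":0.13,"wx":0,"wy":0,"wz":0,"jaw":-0.7},
  {"dx":-0.06,"dy":0.3,"dz":0.13,"wx":0,"wy":0,"wz":0,"jaw":-0.7},
  {"dx":-0.06,"dy":0.3,"dz":0.13,"wx":0,"wy":0,"wz":0,"jaw":-0.7},
  {"dx":-0.06,"dy":0.3,"dz":0.13,"wx":0,"wy":0,"wz":0,"jaw":-0.7},
  {"dx":-0.06,"dy":0.3,"dz":0.13,"wx":0,"wy":0,"wz":0,"jaw":-0.7},
  {"dx":-0.06,"dy":0.3,"dz":0.13,"wx":0,"wy":0,"wz":0,"jaw":-0.7},
])

```text
time: 41.28
position: [481.0, 332.5, 209.5]
eef_rot: [[0.106, 0.003, 0.994], [-0.994, 0.004, 0.106], [-0.003, -1.0, 0.003]]
wrist_force: [1.3, -0.8, -0.5]
opening: 81.0
```

```bash
python3 m1.py | grep -v -e tray -e stand -e mat
python3 - <<'E'
from h import *
d=capture("side");crop(d,225,100,435,300,3,"pics/s22.png")
c=capture("top");crop(c,240,170,490,285,3.2,"pics/t22.png")
s=state();print(s["time"],s["position"],s["opening"],s["wrist_force"])
E
```

```text
bearers [ 494.4763 -314.9629] lx 65.45235 ly 84.45117 yaw from x: -5.4852138 from y -5.6790857
tin [[546.482057   -38.14899227]] bottle [[539.21014275  34.13016382]]
model ends [[598.23081454  78.38287206]
 [607.71240481 -59.89464034]]
blank tip,back corners [[ 495.92281579 -244.5328184 ]
 [ 509.03240881 -384.42519391]
 [ 466.14576808 -380.33193065]]
tin rim ellipse ((316.44183349609375, 231.22723388671875), (25.882211685180664, 28.715110778808594), 26.492137908935547) [[543.51499642 -36.98315745  96.        ]] ((316.92486572265625, 232.47409057617188), 15.338167190551758)
cap ((284.0, 232.5), 6.265082359313965) [[540.20007804  35.78558314 114.        ]]
model mask ((290.9515075683594, 219.29598999023438), (40.012413024902344, 3.6743342876434326), 1.5481576919555664) [[583.62466746  22.27562069  30.        ]]
41.4333 [481.13972562 332.43817483 209.7318732 ] 80.41418820305736 [ 0.01090334 -0.16139353  0.28284036]
```

View pics/s22.png

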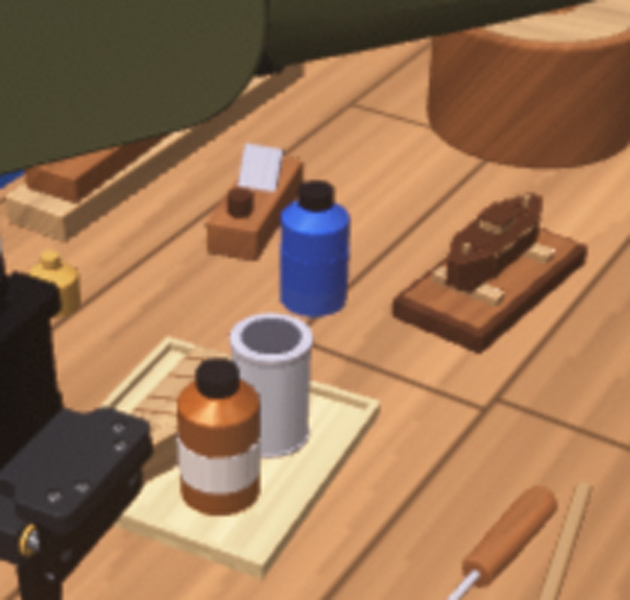

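View pics/t22.png

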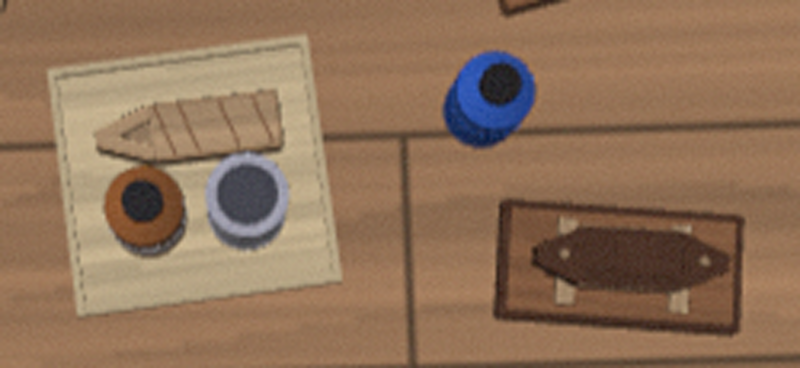

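```bash
python3 -c "
from cell import *
print(finish_job(), state()['time'])"
```

```text
the job is handed in; nothing more can be done
the job is handed in; nothing more can be done
```

The hulls are exchanged, the tin and bottle are back in their tray places, and the job was handed in at about 41 s of the allowed 149 s. No verdict was reported.

I set the bottle and tin on the mat and moved the blank to a free spot on the bench in front of the stand. The model then went onto the stand's bearers, the blank into the tray, and the tin and bottle back where they stood.

Measured from the camera images:
- **Model:** at about (495–497, -313.5), against the stand centre at (494.7, -314.8). Yaw is about -4.5°, with the stand at about -5.5°.
- **Blank:** at about x = 32.5, y within 2 mm in the tray frame, yaw within about 2.5° of the tray. I measured this just before the tin and bottle went back; the final pictures show it in the same place.
- **Tin and bottle:** the tin is within about 1 mm of where it started and the bottle within about 2 mm. Both stand upright.
- **Gripper:** open, clear of everything, and the wrist force reads about zero.

- **Disagreements:** colour-mask fits of the tin's rim put it about 3 mm nearer the robot than my hand-picked rim centre, both at the start and at the end, so this does not affect where it went back. The bottle slid about 2 mm when I first gripped it, and I allowed for that when putting it back.
- **Failed checks:** a first move call was refused as invalid before anything moved. One check script stopped when the bottle cap was out of its search area; this did not affect the job.

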